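# Line up the packaging samples under the light bar and switch the lamp

### The arm

A 6-joint arm with a two-finger parallel gripper is mounted at the origin on the work surface. World frame = base frame: x ahead of the robot, y to its left, z up, the work surface at z = 0. Lengths are in mm, angles in rad, forces in N, time in s.
With the tool pointing down it reaches from about 425 to 950 mm from the base axis. Payload 3.5 kg.
Tool frame: the origin (TCP) lies midway between the tips of the shut fingers; the grasp point (between the pads) lies 19 mm behind it (manip.tcp_to_grasp is the distance from the TCP to the grasp point, in mm); z points along the fingers, y is the line along which they close (so a half turn about z gives the same grasp; the last joint's range is limited). The gripper opens to 85 mm and grips with 20 to 120 N. Pads are 22 mm wide; open, the fingers measure 114 mm over their backs; the gripper's body (76 mm by 85 mm) begins 54 mm behind the grasp point. The pads swing forward as they close: fully open they stand 13 mm farther back than shut.
Start: joints at [-1.394, 0.286, 1.577, -0, 1.279, -0.15], TCP at [216.708, -639.253, 231.325] pointing down, gripper open.
Joint ranges: [-2.77, 2.77], [-0.9, 2.22], [0.21, 2.48], [-1.53, 4.67], [0.24, 2.81], [-2.84, 2.84]. Speed limits (rad/s): [2.79, 2.79, 3.14, 3.14, 3.14, 3.14].

### API

Orientations are given as [roll, pitch, yaw] about the fixed x, y, z axes, in that order (R = Rz(yaw) Ry(pitch) Rx(roll)).
In Python, from cell import manip gives the robot as it stands.
- The arm moves only by the tool apply_moves, never from a script. Its argument "motion" is a list of rows, each an object of numbers: "jaw": the opening, from -1 (shut) to 1 (fully open); "x", "y", "z": the shift along the tool's x, y, z as a fraction of full scale; "rx", "ry", "rz": the turn, a rotation vector about the tool's x, y, z as a fraction of full scale. In form: [{"jaw": .., "x": .., "y": .., "z": .., "rx": .., "ry": .., "rz": ..}, ...]. A call has exactly 10 rows; each row is the pose to reach, as a shift and turn from the pose commanded when the call began, along the tool's axes at that moment; what a row does not reach only later rows make up. Full scale, the value 1, is 50 cm for a shift and 0.5 rad for a turn. A row lasts 1/12 s, in which the tool goes at most 41.7 mm and 7.16 degrees, less where a joint would pass 70% of its speed; a pose out of reach is approached as far as the arm can. A call with a number of a shift or a turn outside -1 to 1 is refused whole. A call with a gripper value outside its range is refused whole. The fingers move at their own pace and stop on an object; "force" is the grip in N (left out, the last holds). Time passes only in rows, so rows that repeat a pose let the fingers close, or fill a call up. It gives the time, the measured TCP pose, the force, the opening and the grip force at its end, in the units of the state.
- manip.state(): the state, without advancing time (a new reading comes with each control period).
- manip.read_camera(name): name is "side" or "top"; returns a dict with "frame" (480x640x3 uint8, blue, green, red), "camera_matrix" (3x3 intrinsics, pixels), "rvec" (rotation vector, rad) and "tvec" (3), from world to camera coordinates, as OpenCV has them. Camera axes: x right, y down, z forward; pixel columns grow to the right and rows downward; lengths in mm; the calibration is good to about 2 mm. A picture is of the moment at which its call begins. There is no depth.
- manip.sign_off(): hands the job in; it is judged then, once.
The state is a dict: "t": time; "q": joint angles; "joint_velocities": joint speeds; "effort": joint torques, N m; "ee_pos": TCP position; "tcp_rot": TCP orientation; "wrist_force": force on the tool from outside, world axes, zero at the start; "ft_torque": the same for the moment, N m; "opening": finger opening in mm; "grasp_force": force on a finger pad.
Only numpy, scipy, OpenCV 4.12 (cv2) and the standard library are available. Lean on these libraries where they do the work, as an engineer would, in place of code of your own. Each camera call takes 0.05 s, during which the arm holds its last target. There are 200 camera calls.

### The job

Set up the colour check: stand the red, the yellow and the blue bottle upright on the shelf under the light bar, each centred on the mark of its own colour, so that they make one neat row with the white reference bottle. When the row stands, press the white key of the lamp selector fully down until it latches and the orange key pops up; do not press the green key, and leave the white and green bottles and the other things on the bench where they are, with no bottle knocked over.

Things in the scene. Friction and masses are not known exactly. Their poses are not given: they have to be found in the camera images.
- bottle_red_center (a point): plastic bottle 91 mm tall: round red body 48 mm in diameter, 45 high, white paper band; shoulder sloping from 45 to 54 mm; straight red cap 26 mm in diameter from 54 to 91 mm above the underside; 0.08 to 0.17 kg; To go on the stand, lifted by its cap; it starts upright on the bench. This point: on its axis, half-way up (45.5 mm above the underside); z along the bottle.
- bottle_yellow_center (a point): plastic bottle 91 mm tall: round yellow body 48 mm in diameter, 45 high, white paper band; shoulder sloping from 45 to 54 mm; straight yellow cap 26 mm in diameter from 54 to 91 mm above the underside; 0.08 to 0.17 kg; To go on the stand, lifted by its cap; it starts upright on the bench. This point: on its axis, half-way up (45.5 mm above the underside); z along the bottle.
- bottle_blue_center (a point): plastic bottle 91 mm tall: round blue body 48 mm in diameter, 45 high, white paper band; shoulder sloping from 45 to 54 mm; straight blue cap 26 mm in diameter from 54 to 91 mm above the underside; 0.08 to 0.17 kg; To go on the stand, lifted by its cap; it starts upright on the bench. This point: on its axis, half-way up (45.5 mm above the underside); z along the bottle.
- bottle_green_center (a point): plastic bottle 91 mm tall: round green body 48 mm in diameter, 45 high, white paper band; shoulder sloping from 45 to 54 mm; straight green cap 26 mm in diameter from 54 to 91 mm above the underside; 0.08 to 0.17 kg; Not wanted on the stand: it stays on the bench, among the others. This point: on its axis, half-way up (45.5 mm above the underside); z along the bottle.
- bottle_white_center (a point): plastic bottle 91 mm tall: round white body 48 mm in diameter, 45 high, white paper band; shoulder sloping from 45 to 54 mm; straight white cap 26 mm in diameter from 54 to 91 mm above the underside; 0.08 to 0.17 kg; The reference, already on the grey mark; leave it there. This point: on its axis, half-way up (45.5 mm above the underside); z along the bottle.
- mark_red_spot (a point): the red mark on the shelf: painted disc 56 mm in diameter with a 20 mm wide tab running 66 mm from its centre towards the front. The red bottle belongs on it. This point is the centre of the disc, on the shelf's surface (40 mm above the bench); x points to the back of the stand, square to the row, y along the row, z up. The four marks lie in one row 64 mm apart, in an order that changes.
- mark_yellow_spot (a point): the yellow mark on the shelf: painted disc 56 mm in diameter with a 20 mm wide tab running 66 mm from its centre towards the front. The yellow bottle belongs on it. This point is the centre of the disc, on the shelf's surface (40 mm above the bench); x points to the back of the stand, square to the row, y along the row, z up. The four marks lie in one row 64 mm apart, in an order that changes.
- mark_blue_spot (a point): the blue mark on the shelf: painted disc 56 mm in diameter with a 20 mm wide tab running 66 mm from its centre towards the front. The blue bottle belongs on it. This point is the centre of the disc, on the shelf's surface (40 mm above the bench); x points to the back of the stand, square to the row, y along the row, z up. The four marks lie in one row 64 mm apart, in an order that changes.
- mark_white_spot (a point): the grey mark on the shelf: painted disc 56 mm in diameter with a 20 mm wide tab running 66 mm from its centre towards the front. It carries the white reference bottle. This point is the centre of the disc, on the shelf's surface (40 mm above the bench); x points to the back of the stand, square to the row, y along the row, z up. The four marks lie in one row 64 mm apart, in an order that changes.
- stand: fixed: white shelf 160 mm deep (x -90 to +70), 360 wide (y), top 40 mm above the bench, open front and back. Origin on the bench; x to its back, y along the row, z up; row of marks at x = -20. An aluminium light bar spans the width: x -25 to +65, z 313 to 345 mm, on posts 22 x 18 at x = 52, y = +-168. It overhangs the row: come in under it from the front, gripper leaning back 22 to 35 degrees.
- key_white_top (a point): centre of the top face of the white key of the lamp selector, 36 mm by 26 mm (26 mm along the row of keys); it moves with the key. x points to the selector's back, y along the row of keys, z up. The face is 66 mm above the bench when the key is up.
- key_white (a joint): how far the white key is pressed: 0 up, about 0.009 m latched down, 0.011 m at its stop. Up at the start. Pressed to its stop and let go, a key stays latched, and that frees whichever key was latched before. Sprung: 1.2 N at the top, about 3.5 N at the stop; push to the stop with about 10 N: a half press frees the other key without latching this one.
- key_orange_top (a point): centre of the top face of the orange key of the lamp selector, 36 mm by 26 mm (26 mm along the row of keys); it moves with the key. x points to the selector's back, y along the row of keys, z up. The face is 66 mm above the bench when the key is up.
- key_orange (a joint): how far the orange key is pressed: 0 up, about 0.009 m latched down, 0.011 m at its stop. Down (latched) at the start. Pressed to its stop and let go, a key stays latched, and that frees whichever key was latched before. Sprung: 1.2 N at the top, about 3.5 N at the stop; push to the stop with about 10 N: a half press frees the other key without latching this one.
- key_green_top (a point): centre of the top face of the green key of the lamp selector, 36 mm by 26 mm (26 mm along the row of keys); it moves with the key. x points to the selector's back, y along the row of keys, z up. The face is 66 mm above the bench when the key is up.
- key_green (a joint): how far the green key is pressed: 0 up, about 0.009 m latched down, 0.011 m at its stop. Up at the start; not to be pressed. Pressed to its stop and let go, a key stays latched, and that frees whichever key was latched before. Sprung: 1.2 N at the top, about 3.5 N at the stop; push to the stop with about 10 N: a half press frees the other key without latching this one.
- selector: the lamp selector, fixed: a grey box 100 mm deep (x), 150 mm wide (y), 48 mm high with three keys side by side, 42 mm apart along y through its centre, in an order that changes. Origin on the bench under its centre, z up. Nothing overhangs it.
- beaker: a clear cup 66 mm in diameter, 85 mm tall, loose, left part of the bench; origin at the centre of its underside. Leave it alone.
- swatch_tray: a white open tray 100 x 140 x 30 mm, loose, right front; origin at the centre of its underside. Leave it alone.
- tape_roll: a clear tape roll lying flat, 90 mm in diameter, 24 mm high, left front; origin at the centre of its underside. Leave it alone.
- spatula: a 200 mm spatula lying on the bench, right; origin under its middle. Leave it alone.
- weigh_dish: a small metal dish 80 mm in diameter, 25 mm high, to the right of the selector; origin at the centre of its underside. Leave it alone.
Mind the look-alikes: they are no part of the job. Of the things like the part that bears bottle_blue_center, leave any that is black or purple; of the rest the smaller one is meant.

How it is judged:
By the outcome, as a careful person would: the job done as asked, in the order asked, and still so for the second after the job is handed in, with the robot touching nothing.
It also fails if it takes over 72 s, if anything falls off the work surface, if the arm or the gripper's body presses on something with over 40 N, if the wrist force passes 120 N, or if a joint passes its speed limit or range.

## Working session

There is one attempt and no reset: what is moved stays moved. The work goes in short steps, Python scripts to look and compute and a tool call to move; the robot and the scene stay as the last step left them, time stands still between calls to the robot, and variables do not carry over. Pictures are saved under pics/ and viewed, at most 10 in all, crops included, and the job is handed in when it is done.

Besides the shell and the picture viewer there is one more tool, called after "Request:" as name([rows], argument=value, ...), one row to a line, values as JSON. apply_moves: Moves the arm, as the interface text tells. Shift numbers are shares of 50 cm and turn numbers shares of 0.5 rad, none past 1 either way. Its arguments: {"type":"object","properties":{"motion":{"type":"array","items":{"type":"object","properties":{"jaw":{"type":"number"},"x":{"type":"number","minimum":-1,"maximum":1},"y":{"type":"number","minimum":-1,"maximum":1},"z":{"type":"number","minimum":-1,"maximum":1},"rx":{"type":"number","minimum":-1,"maximum":1},"ry":{"type":"number","minimum":-1,"maximum":1},"rz":{"type":"number","minimum":-1,"maximum":1}}}},"force":{"type":"number"}},"required":["motion"]}

```bash
mkdir -p pics; ls; python3 - <<'E'
from cell import manip
import cv2,numpy as np
for n in("top","side"):
    c=manip.read_camera(n); cv2.imwrite(f"pics/{n}0.png",c["frame"])
    R=cv2.Rodrigues(c["rvec"])[0]; print(n,c["camera_matrix"].tolist(),(-R.T@c["tvec"].ravel()).round(),R.round(3).tolist())
print(manip.state())
E
```

```text
pics
top [[591.4089983982605, 0.0, 327.975387027627], [0.0, 591.4089983982605, 238.93779356730127], [0.0, 0.0, 1.0]] [ 165.  -51. 1440.] [[0.116, -0.993, 0.004], [-0.97, -0.114, -0.213], [0.212, 0.021, -0.977]]
side [[602.3773324108471, 0.0, 325.6213126880124], [0.0, 602.3773324108471, 240.613860086277], [0.0, 0.0, 1.0]] [   5. 1215. 1036.] [[-0.945, -0.325, -0.018], [-0.173, 0.55, -0.817], [0.276, -0.769, -0.576]]
{'t': 0.1, 'q': array([-1.39400263e+00,  2.87142088e-01,  1.57804379e+00, -2.43573643e-05,
        1.27859466e+00, -1.50040968e-01]), 'joint_velocities': array([ 0.00031779, -0.00322021, -0.00179046,  0.00157209, -0.00074909,
       -0.00092798]), 'effort': array([ 1.21119014e-03, -4.07291865e+01, -2.93697596e+01, -1.19736633e-04,
        3.41258099e-03, -1.18185994e-05]), 'ee_pos': array([ 216.59637434, -638.67272245,  230.03500603]), 'tcp_rot': array([-3.13942587e+00, -3.03993637e-04,  3.26841378e-01]), 'wrist_force': array([-0.40032819,  0.04073665, -0.45550308]), 'ft_torque': array([-0.04608926, -0.00620193,  0.01204081]), 'grasp_force': 0.0, 'opening': 85.1510422831594}
```

View pics/top0.png

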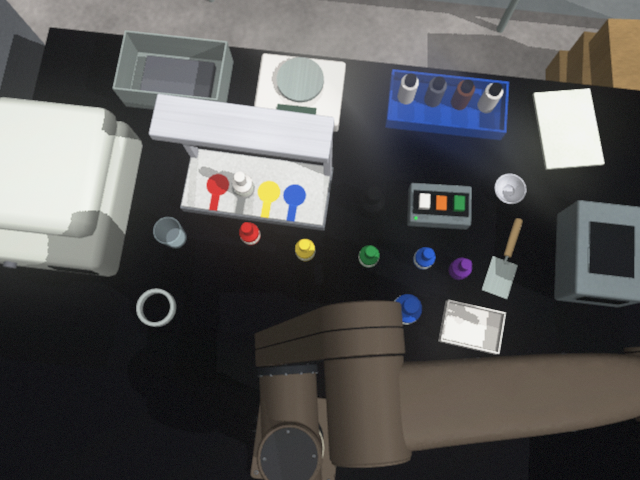

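View pics/side0.png

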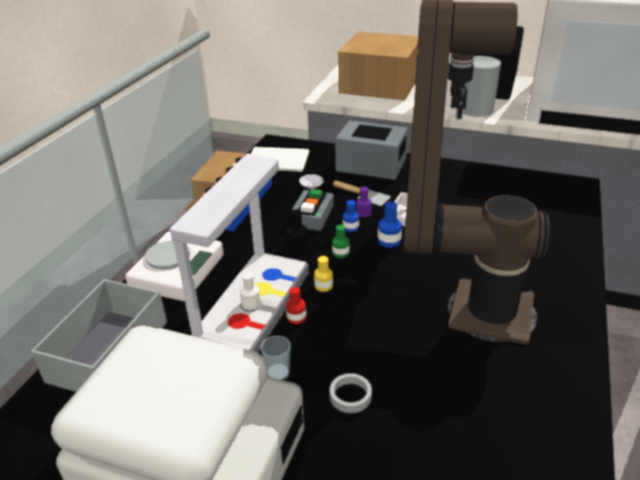

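Top view: blue lookalikes are the small blue (425,257), large blue (407,308), purple (461,267) and a dark one (374,198). The small blue is the one meant. In the side view it is at (351,215), and the large blue at (390,228). The marks run red (217,185), white/grey (240,185), yellow (268,190), blue (294,195). The keys are white (425,201), orange (442,202), green (460,203).

```bash
cat > h.py <<'E'
import cv2,numpy as np
from cell import manip
HUE=dict(red=[(0,7),(172,180)],yellow=[(22,34)],blue=[(102,122)],green=[(50,85)],orange=[(8,18)],purple=[(125,150)])
class V:
    def __init__(s,n):
        c=manip.read_camera(n); s.f=c["frame"]; s.K=c["camera_matrix"]; s.R=cv2.Rodrigues(c["rvec"])[0]; s.t=np.ravel(c["tvec"]); s.C=-s.R.T@s.t
        s.hsv=cv2.cvtColor(s.f,cv2.COLOR_BGR2HSV)
    def ray(s,p):
        p=np.atleast_2d(p).astype(float); d=np.c_[p,np.ones(len(p))]@np.linalg.inv(s.K).T@s.R; return d
    def pl(s,p,z):
        d=s.ray(p); return (s.C+d*((z-s.C[2])/d[:,2])[:,None])[:,:2]
    def px(s,P):
        q=(np.atleast_2d(P)@s.R.T+s.t)@s.K.T; return q[:,:2]/q[:,2:]
    def comps(s,col,amin=25,smin=120,vmin=50):
        m=np.zeros(s.f.shape[:2],np.uint8)
        for a,b in HUE[col]: m|=cv2.inRange(s.hsv,(a,smin,vmin),(b,255,255))
        n,l,st,ce=cv2.connectedComponentsWithStats(m)
        return [(st[i],ce[i],np.argwhere(l==i)[:,::-1]) for i in range(1,n) if st[i][4]>=amin]
def cross(vs,cs):
    A=[];b=[]
    for v,c in zip(vs,cs):
        d=v.ray(c)[0][:2]; n=np.array([-d[1],d[0]])/np.hypot(*d); A.append(n); b.append(n@v.C[:2])
    return np.linalg.solve(A,b)
E
python3 - <<'E'
from h import *
T,S=V("top"),V("side")
for col in HUE:
  for v,n in((T,"top"),(S,"side")):
    for st,ce,p in v.comps(col): print(col,n,st,ce.round(1))
a=cv2.resize(T.f[150:330,140:500],None,fx=2.2,fy=2.2,interpolation=cv2.INTER_CUBIC)
cv2.imwrite("pics/c1.png",a)
E
```

```text
red top [207 174  22  37 471] [216.5 188.6]
red top [239 222  20  20 323] [248.4 231.4]
red side [286 287  21  27 402] [295.5 301.5]
red side [228 314  37  15 338] [242.6 321.6]
red side [286 317  21   8  72] [296.7 321.2]
yellow top [258 181  22  37 471] [267.7 195.6]
yellow top [295 238  20  21 322] [304.4 247.8]
yellow side [313 255  21  27 395] [322.7 269.2]
yellow side [257 283  29  13 191] [268.7 289.4]
yellow side [314 285  19   7  67] [323.3 288.9]
blue top [ 386   69  124   70 4727] [447.6 110.4]
blue top [284 185  21  36 466] [293.4 199.3]
blue top [416 247  20  20 330] [425.4 256.3]
blue top [396 294  26  29 529] [409.8 307.4]
blue side [259 179  14  20 110] [265.1 188.7]
blue side [342 199  18  24 285] [350.4 211.6]
blue side [378 201  24  33 518] [389.4 219.6]
blue side [226 205  23  27 221] [238.2 219.6]
blue side [345 228  14   5  43] [351.4 229.9]
blue side [377 239  24   9 101] [388.8 244. ]
blue side [263 269  32  12 224] [275.4 274.8]
green top [453 195  12  17 188] [458.6 203. ]
green top [360 245  20  20 305] [369.1 254.3]
green side [309 189  14   9 106] [315.7 193.1]
green side [332 224  17  24 272] [340.  237.1]
green side [333 254  15   4  28] [339.8 255.8]
orange top [435 195  13  16 187] [441.1 202.5]
orange side [ 339   33   80   66 4419] [378.4  65.1]
orange side [193 152  50  49 957] [213. 171.]
orange side [305 197  15   9  78] [312.4 200.5]
purple top [449 257  24  23 413] [460.5 267.9]
purple side [356 186  16  32 355] [363.5 203.7]
```

View pics/c1.png

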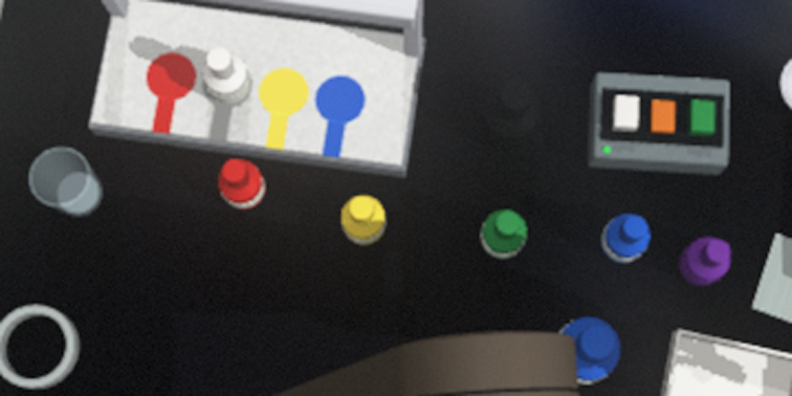

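The crop shows the small blue at crop (627,237), the larger one at (592,348), purple at (706,260) and black at (510,105). This confirms the small blue as the target. Next I compute positions.

```bash
cat >> h.py <<'E'
def near(v,col,p,r=25,**k):
    c=[x for x in v.comps(col,**k) if np.hypot(*(x[1]-p))<r]; return max(c,key=lambda x:x[0][4])
def disc(v,comp,z=40,s=0.5):
    P=v.pl(np.vstack([comp[2]+[dx,dy] for dx in(-.25,.25) for dy in(-.25,.25)]),z)
    o=P.min(0)-20; q=((P-o)/s).astype(int); m=np.zeros((600,600),np.uint8); m[q[:,1],q[:,0]]=255
    m=cv2.morphologyEx(m,cv2.MORPH_CLOSE,cv2.getStructuringElement(cv2.MORPH_ELLIPSE,(11,11)))
    dt=cv2.distanceTransform(m,cv2.DIST_L2,5); r=dt.max(); w=np.argwhere(dt>r-0.7)[:,::-1]
    c=w.mean(0)*s+o; far=P[np.hypot(*(P-c).T)>35]; d=far.mean(0)-c; return c,r*s,np.degrees(np.arctan2(-d[1],-d[0]))
E
python3 - <<'E'
from h import *
T,S=V("top"),V("side")
B=dict(red=((248,231),(295,301)),yellow=((304,248),(323,269)),blue=((425,256),(350,212)),green=((369,254),(340,237)))
for c,(a,b) in B.items():
    ct,cs=near(T,c,a),near(S,c,b); p=cross([T,S],[ct[1],cs[1]])
    print(c,p.round(1),"capfar-pred",T.px([[*p,91],[*p,0]]).round(0).tolist(),S.px([[*p,91],[*p,0]]).round(0).tolist(),ct[0],cs[0])
for c,a,b in(("red",(216,188),(242,321)),("yellow",(268,195),(268,289)),("blue",(293,199),(275,275))):
    for v,p in((T,a),(S,b)):
        d=disc(v,near(v,c,p)); print("mark",c,d[0].round(1),round(d[1],1),round(d[2],1))
for c,a,b,z in(("orange",(441,202),(312,200),57),("green",(458,203),(316,193),66)):
    for v,p in((T,a),(S,b)): print("key",c,v.pl(near(v,c,p)[1],z).round(1))
for v,(x0,y0,x1,y1),n in((T,(415,188,434,214),"t"),(S,(290,195,325,225),"s")):
    m=cv2.inRange(v.hsv,(0,0,150),(180,60,255))[y0:y1,x0:x1]; n_,l,st,ce=cv2.connectedComponentsWithStats(m)
    for i in range(1,n_):
        if st[i][4]>20: print("white",n,st[i],v.pl(ce[i]+[x0,y0],66).round(1))
# stand front edge/white bottle
m=cv2.inRange(T.hsv,(0,0,100),(180,60,255))
E
```

```text
red [462.4 171.5] capfar-pred [[246.0, 227.0], [251.0, 236.0]] [[295.0, 289.0], [296.0, 317.0]] [239 222  20  20 324] [286 287  21  27 402]
yellow [439.2  32.5] capfar-pred [[304.0, 244.0], [305.0, 251.0]] [[322.0, 259.0], [323.0, 286.0]] [295 238  20  21 321] [313 255  20  27 395]
blue [ 452.2 -258.5] capfar-pred [[429.0, 253.0], [422.0, 260.0]] [[350.0, 202.0], [350.0, 227.0]] [416 247  20  20 330] [342 199  18  24 285]
green [ 441.7 -123.8] capfar-pred [[371.0, 250.0], [368.0, 257.0]] [[340.0, 227.0], [340.0, 253.0]] [360 245  20  20 306] [332 224  17  24 273]
mark red [573.6 266.4] 25.2 -1.4
mark red [574.5 265.7] 24.1 -2.0
mark yellow [570.1 138.2] 25.3 -1.7
mark yellow [559.9 135.7] 14.8 -5.0
mark blue [568.3  74.4] 25.2 -1.8
mark blue [569.2  73.6] 22.5 -1.4
key orange [[ 586.4 -283.6]]
key orange [[ 584.  -285.7]]
key green [[ 587.4 -324.2]]
key green [[ 584.4 -317. ]]
white t [  4   5  12  16 159] [[ 583.8 -241.3]]
white s [ 11   7  14  10 102] [[ 582.  -232.6]]
```

```bash
cat >> h.py <<'E'
from scipy.spatial.transform import Rotation as Ro
def rot(lean,yaw):
    s,c=np.sin(np.radians(lean)),np.cos(np.radians(lean)); w=np.radians(yaw)
    M=np.array([[c,0,s],[0,-1,0],[s,0,-c]]); return Ro.from_euler('z',w)*Ro.from_matrix(M)
def plan(*gs):
    "goals: (grasp xyz, lean, yaw); prints fractions from the present pose"
    st=manip.state(); p=st["ee_pos"]; R=Ro.from_euler('xyz',st["tcp_rot"])
    for g,l,y in gs:
        r=rot(l,y); t=np.array(g)+19*r.as_matrix()[:,2]
        d=R.inv().apply(t-p); v=(R.inv()*r).as_rotvec()
        print("d",(d/500).round(4),"rot",(v/.5).round(3),"mm",np.linalg.norm(d).round(),"deg",np.degrees(np.linalg.norm(v)).round(1))
def show():
    st=manip.state(); p=st["ee_pos"]; R=Ro.from_euler('xyz',st["tcp_rot"]).as_matrix()
    print("t",round(st["t"],2),"grasp",(p-19*R[:,2]).round(1),"zt",R[:,2].round(3),"yt",R[:,1].round(3),"q",st["q"].round(3),"F",st["wrist_force"].round(1),"open",round(st["opening"],1),"gf",round(st["grasp_force"],1))
E
python3 -c "
from h import *
plan(((452.2,-258.5,206),28,-1.6),((452.2,-258.5,76),28,-1.6))"
```

```text
d [ 0.7072 -0.5633  0.0838] rot [-0.175  0.967  0.695] mm 454.0 deg 34.5
d [ 0.7071 -0.5631  0.3438] rot [-0.175  0.967  0.695] mm 484.0 deg 34.5
```

Request:
apply_moves([
  {"jaw": 0.3,"x": 0.707,"y": -0.563,"z": 0.084,"rx": -0.175,"ry": 0.967,"rz": 0.695},
  {"jaw": 0.3,"x": 0.707,"y": -0.563,"z": 0.084,"rx": -0.175,"ry": 0.967,"rz": 0.695},
  {"jaw": 0.3,"x": 0.707,"y": -0.563,"z": 0.084,"rx": -0.175,"ry": 0.967,"rz": 0.695},
  {"jaw": 0.3,"x": 0.707,"y": -0.563,"z": 0.084,"rx": -0.175,"ry": 0.967,"rz": 0.695},
  {"jaw": 0.3,"x": 0.707,"y": -0.563,"z": 0.084,"rx": -0.175,"ry": 0.967,"rz": 0.695},
  {"jaw": 0.3,"x": 0.707,"y": -0.563,"z": 0.084,"rx": -0.175,"ry": 0.967,"rz": 0.695},
  {"jaw": 0.3,"x": 0.707,"y": -0.563,"z": 0.084,"rx": -0.175,"ry": 0.967,"rz": 0.695},
  {"jaw": 0.3,"x": 0.707,"y": -0.563,"z": 0.084,"rx": -0.175,"ry": 0.967,"rz": 0.695},
  {"jaw": 0.3,"x": 0.707,"y": -0.563,"z": 0.084,"rx": -0.175,"ry": 0.967,"rz": 0.695},
  {"jaw": 0.3,"x": 0.707,"y": -0.563,"z": 0.084,"rx": -0.175,"ry": 0.967,"rz": 0.695},
], force=35)

```text
t: 1.13
ee_pos: [441.6, -288.7, 192.9]
tcp_rot: [3.14, -0.49, -0.028]
wrist_force: [1.3, -0.5, 0.5]
opening: 55.4
grasp_force: 0.0
```

```bash
python3 -c "
from h import *
show();plan(((452.2,-258.5,206),28,-1.6))"
```

```text
t 1.13 grasp [ 432.7 -288.4  209.7] zt [ 0.47  -0.015 -0.883] yt [-0.029 -1.     0.002] q [-0.956 -0.205  2.213  0.505  0.889  0.369] F [ 1.3 -0.5  0.5] open 55.4 gf 0.0
d [ 0.0294 -0.061   0.024 ] rot [ 0.004 -0.002 -0.   ] mm 36.0 deg 0.1
```

Request:
apply_moves([
  {"jaw": 0.3,"x": 0.029,"y": -0.061,"z": 0.024},
  {"jaw": 0.3,"x": 0.029,"y": -0.061,"z": 0.024},
  {"jaw": 0.3,"x": 0.029,"y": -0.061,"z": 0.024},
  {"jaw": 0.3,"x": 0.029,"y": -0.061,"z": 0.024},
  {"jaw": 0.3,"x": 0.0,"y": -0.061,"z": 0.08},
  {"jaw": 0.3,"x": -0.03,"y": -0.061,"z": 0.13},
  {"jaw": 0.3,"x": -0.06,"y": -0.061,"z": 0.19},
  {"jaw": 0.3,"x": -0.06,"y": -0.061,"z": 0.19},
  {"jaw": 0.3,"x": -0.06,"y": -0.061,"z": 0.19},
  {"jaw": 0.3,"x": -0.06,"y": -0.061,"z": 0.19},
])

```text
validation failed for argument at $.mo...
```

```bash
python3 - <<'E'
from h import *
show();plan(((452.2,-258.5,76),28,-1.6))
T,S=V("top"),V("side")
cv2.imwrite("pics/c2.png",np.hstack([cv2.resize(T.f[150:350,300:500],(396,396)),cv2.resize(S.f[130:260,280:410],(396,396))]))
E
```

```text
t 1.13 grasp [ 432.7 -288.4  209.7] zt [ 0.47  -0.015 -0.883] yt [-0.029 -1.     0.002] q [-0.956 -0.205  2.213  0.505  0.889  0.369] F [ 1.3 -0.5  0.5] open 55.4 gf 0.0
d [-0.0929 -0.0614  0.2534] rot [ 0.004 -0.002 -0.   ] mm 138.0 deg 0.1
```

View pics/c2.png

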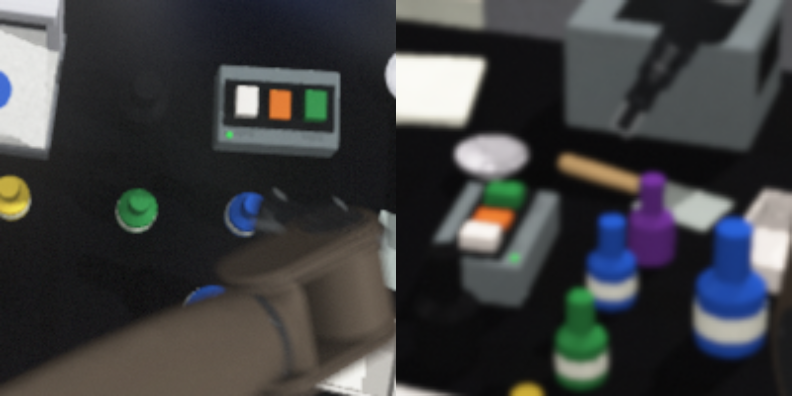

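The picture shows the gripper hovering right of the blue bottle, with nothing touched. That call was refused, probably because the turn fields were missing, so I'll send all fields.

Request:
apply_moves([
  {"jaw": 0.3,"x": 0.029,"y": -0.061,"z": 0.024,"rx": 0,"ry": 0,"rz": 0},
  {"jaw": 0.3,"x": 0.029,"y": -0.061,"z": 0.024,"rx": 0,"ry": 0,"rz": 0},
  {"jaw": 0.3,"x": 0.029,"y": -0.061,"z": 0.024,"rx": 0,"ry": 0,"rz": 0},
  {"jaw": 0.3,"x": 0.0,"y": -0.061,"z": 0.08,"rx": 0,"ry": 0,"rz": 0},
  {"jaw": 0.3,"x": -0.03,"y": -0.061,"z": 0.13,"rx": 0,"ry": 0,"rz": 0},
  {"jaw": 0.3,"x": -0.06,"y": -0.061,"z": 0.19,"rx": 0,"ry": 0,"rz": 0},
  {"jaw": 0.3,"x": -0.06,"y": -0.061,"z": 0.19,"rx": 0,"ry": 0,"rz": 0},
  {"jaw": 0.3,"x": -0.06,"y": -0.061,"z": 0.19,"rx": 0,"ry": 0,"rz": 0},
  {"jaw": 0.3,"x": -0.06,"y": -0.061,"z": 0.19,"rx": 0,"ry": 0,"rz": 0},
  {"jaw": 0.3,"x": -0.06,"y": -0.061,"z": 0.19,"rx": 0,"ry": 0,"rz": 0},
])

```text
t: 2.07
ee_pos: [461.1, -262.5, 97.7]
tcp_rot: [3.137, -0.492, -0.027]
wrist_force: [0.1, -0.2, -0.1]
opening: 55.5
grasp_force: 0.0
```

```bash
python3 - <<'E'
from h import *
show();plan(((452.2,-258.5,76),28,-1.6))
E
```

```text
t 2.07 grasp [ 452.2 -262.2  114.4] zt [ 0.472 -0.018 -0.881] yt [-0.029 -1.     0.004] q [-0.882 -0.054  2.28   0.608  0.666  0.28 ] F [ 0.1 -0.2 -0.1] open 55.5 gf 0.0
d [-0.0366 -0.0079  0.0677] rot [ 0.009 -0.007  0.002] mm 39.0 deg 0.3
```

Request:
apply_moves([
  {"jaw": 0.3,"x": -0.012,"y": -0.008,"z": 0.022,"rx": 0,"ry": 0,"rz": 0},
  {"jaw": 0.3,"x": -0.024,"y": -0.008,"z": 0.045,"rx": 0,"ry": 0,"rz": 0},
  {"jaw": 0.3,"x": -0.037,"y": -0.008,"z": 0.068,"rx": 0,"ry": 0,"rz": 0},
  {"jaw": 0.3,"x": -0.037,"y": -0.008,"z": 0.068,"rx": 0,"ry": 0,"rz": 0},
  {"jaw": 0.3,"x": -0.037,"y": -0.008,"z": 0.068,"rx": 0,"ry": 0,"rz": 0},
  {"jaw": -0.8,"x": -0.037,"y": -0.008,"z": 0.068,"rx": 0,"ry": 0,"rz": 0},
  {"jaw": -0.8,"x": -0.037,"y": -0.008,"z": 0.068,"rx": 0,"ry": 0,"rz": 0},
  {"jaw": -0.8,"x": -0.037,"y": -0.008,"z": 0.068,"rx": 0,"ry": 0,"rz": 0},
  {"jaw": -0.8,"x": -0.037,"y": -0.008,"z": 0.068,"rx": 0,"ry": 0,"rz": 0},
  {"jaw": -0.8,"x": -0.037,"y": -0.008,"z": 0.068,"rx": 0,"ry": 0,"rz": 0},
], force=35)

```text
t: 2.9
ee_pos: [460.7, -257.3, 57.7]
tcp_rot: [3.139, -0.491, -0.027]
wrist_force: [-1.3, 1.3, 6.0]
opening: 25.3
grasp_force: 35.8
```

```bash
python3 - <<'E'
from h import *
show();T=V("top");S=V("side")
for st,ce,p in T.comps("blue")+S.comps("blue"): print(st,ce.round(1))
d=[[-1.394,.2871,1.578,0,1.2786,-.15,216.6,-638.7,230.0],[-0.956,-0.205,2.213,0.505,0.889,0.369,441.6,-288.7,192.9],[-0.882,-0.054,2.28,0.608,0.666,0.28,461.1,-262.5,97.7]]
s=manip.state(); d.append([*s["q"],*s["ee_pos"]])
from scipy.optimize import least_squares
def fk(q,P):
    h,a,b,e,L,l,ox=P; z=lambda t:Ro.from_euler('z',t); y=lambda t:Ro.from_euler('y',t)
    p=np.array([0,0,L]); R=z(q[5]); p=y(q[4]).apply(p); p=z(q[3]).apply(p); p=p+[e,0,b]; p=y(q[2]).apply(p)+[0,0,a]; p=y(q[1]).apply(p)+[ox,l,h]; return z(q[0]).apply(p)
f=least_squares(lambda P:np.concatenate([fk(x[:6],P)-x[6:] for x in d]),[300,450,400,0,250,100,0])
print(f.x.round(1),f.fun.round(1))
E
```

```text
t 2.9 grasp [ 451.8 -257.    74.5] zt [ 0.471 -0.016 -0.882] yt [-0.028 -1.     0.003] q [-0.875  0.023  2.299  0.685  0.589  0.189] F [-1.3  1.3  6. ] open 25.3 gf 35.8
[ 386   69  124   70 4715] [447.8 110.4]
[284 185  22  36 468] [293.5 199.2]
[423 247  12   8  72] [428.6 250.3]
[259 179  14  20 110] [265.1 188.7]
[346 199   6   6  25] [348.1 201.4]
[378 200  24  34 532] [389.4 219.3]
[226 205  23  27 222] [238.3 219.5]
[342 209  18  13 142] [350.8 216.5]
[345 227  15   5  43] [351.7 229.5]
[377 239  25   9 102] [388.9 243.9]
[263 269  33  12 226] [275.6 274.8]
[2.410e+02 4.425e+02 5.725e+02 2.110e+01 2.492e+02 1.009e+02 3.000e-01] [ 0.   0.   0.   0.2  0.2 -0.  -0.1 -0.3  0.  -0.1  0.  -0. ]
```

```bash
cat >> h.py <<'E'
from scipy.optimize import least_squares
P0=[241,442.5,572.5,21.1,249.2,100.9,.3]
LO=np.array([-2.77,-.9,.21,-1.53,.24,-2.84]);HI=np.array([2.77,2.22,2.48,4.67,2.81,2.84])
def fkq(q,P=P0,c=0):
    h,a,b,e,L,l,ox=P; z=lambda t:Ro.from_euler('z',t); y=lambda t:Ro.from_euler('y',t)
    p=z(q[3]).apply(y(q[4]).apply([0,0,L]))+[e,0,b]; p=y(q[2]).apply(p)+[0,0,a]; p=y(q[1]).apply(p)+[ox,l,h]
    return z(q[0]).apply(p), z(q[0])*y(q[1]+q[2])*z(q[3])*y(q[4])*z(q[5]+c)
def ik(g,lean,yaw,q0,c):
    r=rot(lean,yaw); t=np.array(g)+19*r.as_matrix()[:,2]
    def f(q):
        p,R=fkq(q,c=c); return np.r_[(p-t)/100,(r.inv()*R).as_rotvec()]
    s=least_squares(f,np.clip(q0,LO+.01,HI-.01),bounds=(LO,HI)); return s.x,np.linalg.norm(s.fun)
E
python3 - <<'E'
from h import *
s=manip.state(); R=Ro.from_euler('xyz',s["tcp_rot"]); c=[(fkq(s["q"])[1].inv()*R).as_rotvec()]; print(c); c=c[0][2]
q=s["q"]
for nm,g,ls in(("blue",(451.8,-257,75),(28,)),("ymark",(570.4,138.2,116),(28,25,22)),("bmark",(568.6,74.2,116),(28,)),("rmark",(573.9,266.1,116),(28,)),("red",(462.4,171.5,76),(28,25)),("yel",(439.2,32.5,76),(28,25,22))):
  for l in ls:
    for yw in ((-1.6,) if nm!="yel" else (-1.6,15,30,45,60,90,-20,-40,-60,-90)):
      best=min((ik(g,l,yw,q0,c) for q0 in(q,[0.1,.1,2.2,0,.6,1.6],[.1,.1,2.2,.8,.8,1.],[.1,.1,2.2,-.8,.8,2])),key=lambda x:x[1]); print(nm,l,yw,best[0].round(2),round(best[1],4))
E
```

```text
[array([-2.46629547e-16,  3.50676387e-16,  1.57079633e+00])]
blue 28 -1.6 [-0.87  0.02  2.3   0.68  0.59  0.2 ] 0.0
ymark 28 -1.6 [ 0.09  0.07  2.15 -0.13  0.44  1.79] 0.0
ymark 25 -1.6 [ 0.08  0.08  2.13 -0.1   0.5   1.76] 0.0
ymark 22 -1.6 [ 0.08  0.09  2.1  -0.08  0.57  1.74] 0.0
bmark 28 -1.6 [-0.05  0.03  2.19  0.03  0.43  1.53] 0.0
rmark 28 -1.6 [ 0.34  0.18  2.02 -0.35  0.5   2.21] 0.0
red 28 -1.6 [ 0.2  -0.06  2.37 -0.3   0.36  2.06] 0.0
red 25 -1.6 [ 0.19 -0.05  2.35 -0.23  0.42  1.98] 0.0
yel 28 -1.6 [-0.19 -0.2   2.48  0.14  0.44  1.3 ] 0.0613
yel 28 15 [-0.28 -0.2   2.48  0.47  0.53  0.65] 0.0543
yel 28 30 [-0.36 -0.18  2.48  0.65  0.63  0.2 ] 0.0098
yel 28 45 [-0.4  -0.13  2.44  0.68  0.76 -0.1 ] 0.0
yel 28 60 [-0.42 -0.07  2.38  0.65  0.88 -0.33] 0.0
yel 28 90 [-0.4   0.06  2.25  0.51  1.09 -0.7 ] 0.0
yel 28 -20 [-0.09 -0.18  2.48 -0.32  0.4   2.1 ] 0.0159
yel 28 -40 [ 0.   -0.12  2.43 -0.63  0.54  2.78] 0.0
yel 28 -60 [-0.02 -0.08  2.36 -0.45  0.68  2.84] 0.1584
yel 28 -90 [-0.13 -0.06  2.3  -0.14  0.8   2.84] 0.4568
yel 25 -1.6 [-0.19 -0.2   2.48  0.15  0.45  1.29] 0.
[... 315 characters left out ...]
] 0.0
yel 25 -40 [-0.02 -0.12  2.41 -0.53  0.56  2.66] 0.0
yel 25 -60 [-0.02 -0.07  2.35 -0.43  0.69  2.84] 0.1171
yel 25 -90 [-0.14 -0.05  2.3  -0.11  0.81  2.84] 0.4164
yel 22 -1.6 [-0.19 -0.19  2.46  0.13  0.49  1.31] 0.0
yel 22 15 [-0.26 -0.19  2.46  0.36  0.56  0.77] 0.0
yel 22 30 [-0.31 -0.16  2.44  0.47  0.65  0.39] 0.0
yel 22 45 [-0.34 -0.12  2.41  0.52  0.76  0.08] 0.0
yel 22 60 [-0.36 -0.07  2.36  0.51  0.86 -0.18] 0.0
yel 22 90 [-0.35  0.03  2.26  0.42  1.03 -0.6 ] 0.0
yel 22 -20 [-0.11 -0.16  2.44 -0.19  0.5   1.96] 0.0
yel 22 -40 [-0.03 -0.11  2.4  -0.43  0.59  2.56] 0.0
yel 22 -60 [-0.03 -0.06  2.34 -0.4   0.71  2.84] 0.076
yel 22 -90 [-0.15 -0.05  2.3  -0.09  0.81  2.84] 0.376
```

```bash
python3 - <<'E'
from h import *
c=np.pi/2; q=manip.state()["q"]
for g in((452,-257,190),(460,-170,190),(475,-90,190),(485,0,190),(490,74,190),(568,74,116)):
    q,e=ik(g,28,-1.6,q,c); print(g,q.round(2),round(e,4))
q=[-.37,-.13,2.42,.6,.76,0]
for z in(76,100,140,180): q,e=ik((439.2,32.5,z),25,40,q,c); print(z,q.round(2),round(e,4))
plan(((451.8,-257,190),28,-1.6),((490,74.2,190),28,-1.6))
E
```

```text
(452, -257, 190) [-0.87 -0.19  2.24  0.5   0.82  0.43] 0.0
(460, -170, 190) [-0.7  -0.3   2.32  0.44  0.77  0.63] 0.0
(475, -90, 190) [-0.5  -0.33  2.35  0.34  0.71  0.89] 0.0
(485, 0, 190) [-0.26 -0.33  2.35  0.18  0.66  1.22] 0.0
(490, 74, 190) [-0.06 -0.29  2.32  0.03  0.63  1.52] 0.0
(568, 74, 116) [-0.05  0.03  2.19  0.03  0.43  1.52] 0.0
76 [-0.36 -0.15  2.44  0.6   0.72  0.08] 0.0
100 [-0.36 -0.2   2.43  0.56  0.77  0.13] 0.0
140 [-0.36 -0.29  2.41  0.51  0.86  0.21] 0.0
180 [-0.36 -0.36  2.38  0.47  0.95  0.27] 0.0
d [ 0.1089  0.0005 -0.2038] rot [ 0.004 -0.005  0.002] mm 116.0 deg 0.2
d [ 0.1606 -0.6638 -0.178 ] rot [ 0.004 -0.005  0.002] mm 353.0 deg 0.2
```

Request:
apply_moves([
  {"jaw": -0.8,"x": 0.02,"y": 0,"z": -0.035,"rx": 0,"ry": 0,"rz": 0},
  {"jaw": -0.8,"x": 0.05,"y": 0,"z": -0.095,"rx": 0,"ry": 0,"rz": 0},
  {"jaw": -0.8,"x": 0.08,"y": 0,"z": -0.155,"rx": 0,"ry": 0,"rz": 0},
  {"jaw": -0.8,"x": 0.11,"y": -0.02,"z": -0.204,"rx": 0,"ry": 0,"rz": 0},
  {"jaw": -0.8,"x": 0.115,"y": -0.07,"z": -0.204,"rx": 0,"ry": 0,"rz": 0},
  {"jaw": -0.8,"x": 0.12,"y": -0.13,"z": -0.2,"rx": 0,"ry": 0,"rz": 0},
  {"jaw": -0.8,"x": 0.125,"y": -0.2,"z": -0.197,"rx": 0,"ry": 0,"rz": 0},
  {"jaw": -0.8,"x": 0.13,"y": -0.27,"z": -0.194,"rx": 0,"ry": 0,"rz": 0},
  {"jaw": -0.8,"x": 0.135,"y": -0.34,"z": -0.19,"rx": 0,"ry": 0,"rz": 0},
  {"jaw": -0.8,"x": 0.14,"y": -0.41,"z": -0.187,"rx": 0,"ry": 0,"rz": 0},
])

```text
t: 3.83
ee_pos: [482.7, -50.3, 170.8]
tcp_rot: [3.141, -0.488, -0.028]
wrist_force: [0.4, -0.0, -1.3]
opening: 25.2
grasp_force: 35.3
```

```bash
python3 - <<'E'
from h import *
show();plan(((490,74.2,185),28,-1.6),((568.2,74.2,125),28,-1.6))
E
```

```text
t 3.83 grasp [473.8 -50.  187.5] zt [ 0.469 -0.014 -0.883] yt [-0.029 -1.     0.001] q [-0.404 -0.353  2.369  0.275  0.686  1.021] F [ 0.4 -0.  -1.3] open 25.2 gf 35.3
d [ 0.0201 -0.2493  0.0162] rot [ 0.002  0.001 -0.001] mm 125.0 deg 0.1
d [ 0.1019 -0.2538  0.1955] rot [ 0.002  0.001 -0.001] mm 168.0 deg 0.1
```

Request:
apply_moves([
  {"jaw": -0.8,"x": 0.005,"y": -0.06,"z": 0.004,"rx": 0,"ry": 0,"rz": 0},
  {"jaw": -0.8,"x": 0.01,"y": -0.13,"z": 0.008,"rx": 0,"ry": 0,"rz": 0},
  {"jaw": -0.8,"x": 0.02,"y": -0.2,"z": 0.016,"rx": 0,"ry": 0,"rz": 0},
  {"jaw": -0.8,"x": 0.02,"y": -0.24,"z": 0.016,"rx": 0,"ry": 0,"rz": 0},
  {"jaw": -0.8,"x": 0.03,"y": -0.25,"z": 0.036,"rx": 0,"ry": 0,"rz": 0},
  {"jaw": -0.8,"x": 0.055,"y": -0.251,"z": 0.09,"rx": 0,"ry": 0,"rz": 0},
  {"jaw": -0.8,"x": 0.08,"y": -0.253,"z": 0.145,"rx": 0,"ry": 0,"rz": 0},
  {"jaw": -0.8,"x": 0.102,"y": -0.254,"z": 0.195,"rx": 0,"ry": 0,"rz": 0},
  {"jaw": -0.8,"x": 0.102,"y": -0.254,"z": 0.195,"rx": 0,"ry": 0,"rz": 0},
  {"jaw": -0.8,"x": 0.102,"y": -0.254,"z": 0.195,"rx": 0,"ry": 0,"rz": 0},
])

```text
t: 4.67
ee_pos: [576.6, 72.5, 106.3]
tcp_rot: [3.141, -0.483, -0.028]
wrist_force: [-1.3, -0.9, -0.6]
opening: 25.0
grasp_force: 35.3
```

```bash
python3 - <<'E'
from h import *
show();plan(((568.2,74.2,115),28,-1.6))
E
```

```text
t 4.67 grasp [567.8  72.8 123.1] zt [ 0.464 -0.014 -0.886] yt [-0.028 -1.     0.001] q [-0.055  0.017  2.189  0.027  0.453  1.523] F [-1.3 -0.9 -0.6] open 25.0 gf 35.3
d [-0.0066 -0.003   0.0147] rot [0.001 0.012 0.001] mm 8.0 deg 0.3
```

Request:
apply_moves([
  {"jaw": -0.8,"x": -0.002,"y": -0.003,"z": 0.005,"rx": 0,"ry": 0.012,"rz": 0},
  {"jaw": -0.8,"x": -0.005,"y": -0.003,"z": 0.01,"rx": 0,"ry": 0.012,"rz": 0},
  {"jaw": -0.8,"x": -0.007,"y": -0.003,"z": 0.015,"rx": 0,"ry": 0.012,"rz": 0},
  {"jaw": -0.8,"x": -0.007,"y": -0.003,"z": 0.015,"rx": 0,"ry": 0.012,"rz": 0},
  {"jaw": -0.8,"x": -0.007,"y": -0.003,"z": 0.015,"rx": 0,"ry": 0.012,"rz": 0},
  {"jaw": -0.8,"x": -0.007,"y": -0.003,"z": 0.015,"rx": 0,"ry": 0.012,"rz": 0},
  {"jaw": 0.0,"x": -0.007,"y": -0.003,"z": 0.015,"rx": 0,"ry": 0.012,"rz": 0},
  {"jaw": 0.0,"x": -0.007,"y": -0.003,"z": 0.015,"rx": 0,"ry": 0.012,"rz": 0},
  {"jaw": 0.0,"x": -0.007,"y": -0.003,"z": 0.015,"rx": 0,"ry": 0.012,"rz": 0},
  {"jaw": 0.0,"x": -0.007,"y": -0.003,"z": 0.015,"rx": 0,"ry": 0.012,"rz": 0},
])

```text
t: 5.5
ee_pos: [578.6, 73.9, 101.3]
tcp_rot: [3.141, -0.496, -0.028]
wrist_force: [-0.0, 0.2, 0.1]
opening: 42.8
grasp_force: 0.0
```

```bash
python3 - <<'E'
from h import *
show();plan(((520,74,200),28,-1.6),((462.4,171.5,200),28,-1.6),((439.2,32.5,170),25,40))
c=np.pi/2; q=manip.state()["q"]
for g,l,y in(((520,74,200),28,0),((500,130,200),28,-1.6),((475,171.5,200),28,-1.6),((462.4,171.5,130),28,-1.6)): 
    q,e=ik(g,l,y,q,c); print(g,q.round(2),round(e,4))
E
```

```text
t 5.5 grasp [569.6  74.2 118. ] zt [ 0.475 -0.014 -0.88 ] yt [-0.028 -1.     0.001] q [-0.051  0.027  2.193  0.025  0.426  1.527] F [-0.   0.2  0.1] open 42.8 gf 0.0
d [-0.0094  0.0032 -0.1914] rot [ 0.002 -0.014  0.001] mm 96.0 deg 0.4
d [-0.1155 -0.1885 -0.2489] rot [ 0.002 -0.014  0.001] mm 166.0 deg 0.4
d [-0.1836  0.08   -0.2163] rot [ 0.654 -0.113 -1.297] mm 147.0 deg 41.7
(520, 74, 200) [-0.07 -0.23  2.25  0.05  0.63  1.47] 0.0
(500, 130, 200) [ 0.08 -0.24  2.26 -0.09  0.64  1.74] 0.0
(475, 171.5, 200) [ 0.19 -0.26  2.28 -0.17  0.65  1.9 ] 0.0
(462.4, 171.5, 130) [ 0.2  -0.17  2.35 -0.22  0.5   1.97] 0.0
```

Request:
apply_moves([
  {"jaw": 0.0,"x": 0,"y": 0.003,"z": -0.05,"rx": 0,"ry": 0,"rz": 0},
  {"jaw": 0.0,"x": -0.005,"y": 0.003,"z": -0.12,"rx": 0,"ry": -0.014,"rz": 0},
  {"jaw": 0.0,"x": -0.01,"y": 0.003,"z": -0.19,"rx": 0,"ry": -0.014,"rz": 0},
  {"jaw": 0.3,"x": -0.05,"y": -0.05,"z": -0.21,"rx": 0,"ry": -0.014,"rz": 0},
  {"jaw": 0.3,"x": -0.08,"y": -0.12,"z": -0.23,"rx": 0,"ry": -0.014,"rz": 0},
  {"jaw": 0.3,"x": -0.115,"y": -0.188,"z": -0.249,"rx": 0,"ry": -0.014,"rz": 0},
  {"jaw": 0.3,"x": -0.115,"y": -0.188,"z": -0.249,"rx": 0,"ry": -0.014,"rz": 0},
  {"jaw": 0.3,"x": -0.115,"y": -0.188,"z": -0.249,"rx": 0,"ry": -0.014,"rz": 0},
  {"jaw": 0.3,"x": -0.115,"y": -0.188,"z": -0.249,"rx": 0,"ry": -0.014,"rz": 0},
  {"jaw": 0.3,"x": -0.115,"y": -0.188,"z": -0.249,"rx": 0,"ry": -0.014,"rz": 0},
])

```text
t: 6.33
ee_pos: [471.8, 170.2, 183.1]
tcp_rot: [3.141, -0.488, -0.029]
wrist_force: [-0.0, -0.3, -0.8]
opening: 55.3
grasp_force: 0.0
```

```bash
python3 - <<'E'
from h import *
show();plan(((462.4,171.5,76),28,-1.6))
T,S=V("top"),V("side")
cv2.imwrite("pics/c3.png",np.hstack([cv2.resize(T.f[130:280,160:360],(400,300),interpolation=2),cv2.resize(S.f[200:350,200:400],(400,300),interpolation=2)]))
E
```

```text
t 6.33 grasp [462.9 170.5 199.9] zt [ 0.469 -0.015 -0.883] yt [-0.029 -1.     0.001] q [ 0.197 -0.292  2.301 -0.173  0.663  1.908] F [-0.  -0.3 -0.8] open 55.3 gf 0.0
d [-0.1171 -0.0023  0.2183] rot [ 0.003  0.001 -0.002] mm 124.0 deg 0.1
```

View pics/c3.png

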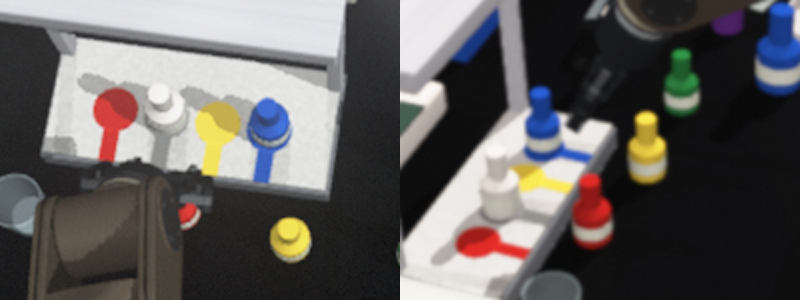

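Blue stands upright on its mark, with its cap at crop (268,108). Now I descend on red and grip it.

Request:
apply_moves([
  {"jaw": 0.3,"x": -0.03,"y": -0.002,"z": 0.055,"rx": 0,"ry": 0,"rz": 0},
  {"jaw": 0.3,"x": -0.065,"y": -0.002,"z": 0.12,"rx": 0,"ry": 0,"rz": 0},
  {"jaw": 0.3,"x": -0.1,"y": -0.002,"z": 0.185,"rx": 0,"ry": 0,"rz": 0},
  {"jaw": 0.3,"x": -0.117,"y": -0.002,"z": 0.217,"rx": 0,"ry": 0,"rz": 0},
  {"jaw": 0.3,"x": -0.117,"y": -0.002,"z": 0.217,"rx": 0,"ry": 0,"rz": 0},
  {"jaw": 0.3,"x": -0.117,"y": -0.002,"z": 0.217,"rx": 0,"ry": 0,"rz": 0},
  {"jaw": -0.8,"x": -0.117,"y": -0.002,"z": 0.217,"rx": 0,"ry": 0,"rz": 0},
  {"jaw": -0.8,"x": -0.117,"y": -0.002,"z": 0.217,"rx": 0,"ry": 0,"rz": 0},
  {"jaw": -0.8,"x": -0.117,"y": -0.002,"z": 0.217,"rx": 0,"ry": 0,"rz": 0},
  {"jaw": -0.8,"x": -0.117,"y": -0.002,"z": 0.217,"rx": 0,"ry": 0,"rz": 0},
])

```text
t: 7.27
ee_pos: [472.3, 172.2, 62.2]
tcp_rot: [3.141, -0.493, -0.027]
wrist_force: [0.1, -1.7, 3.1]
opening: 25.0
grasp_force: 35.5
```

```bash
python3 - <<'E'
from h import *
show();plan(((470,171.5,185),28,-1.6),((495,266,185),28,-1.6))
T,S=V("top"),V("side")
ct,cs=near(T,"blue",(293,192),20),near(S,"blue",(271,268),20); print("blue at",cross([T,S],[ct[1],cs[1]]).round(1),ct[0],cs[0])
for col in("white",):
  for v,b in((T,(228,168,256,200)),(S,(236,270,264,312))): pass
c=np.pi/2; q=manip.state()["q"]
for g in((470,171.5,185),(495,266,185),(573,266,117)):
    q,e=ik(g,28,-1.6,q,c); print(g,q.round(2),round(e,4))
E
```

```text
t 7.27 grasp [463.3 172.5  78.9] zt [ 0.473 -0.013 -0.881] yt [-0.027 -1.     0.   ] q [ 0.202 -0.061  2.371 -0.305  0.366  2.06 ] F [ 0.1 -1.7  3.1] open 25.0 gf 35.5
d [ 0.1121  0.0016 -0.1806] rot [-0.    -0.008  0.001] mm 106.0 deg 0.2
d [ 0.1515 -0.1887 -0.1594] rot [-0.    -0.008  0.001] mm 145.0 deg 0.2
blue at [569.  72.] [284 179  21  21 299] [263 242  16  27 325]
(470, 171.5, 185) [ 0.2  -0.25  2.3  -0.18  0.62  1.91] 0.0
(495, 266, 185) [ 0.39 -0.07  2.14 -0.33  0.64  2.21] 0.0
(573, 266, 117) [ 0.34  0.18  2.03 -0.35  0.5   2.21] 0.0
```

Request:
apply_moves([
  {"jaw": -0.8,"x": 0.02,"y": 0,"z": -0.03,"rx": 0,"ry": 0,"rz": 0},
  {"jaw": -0.8,"x": 0.05,"y": 0,"z": -0.08,"rx": 0,"ry": 0,"rz": 0},
  {"jaw": -0.8,"x": 0.08,"y": 0,"z": -0.13,"rx": 0,"ry": 0,"rz": 0},
  {"jaw": -0.8,"x": 0.112,"y": 0,"z": -0.18,"rx": 0,"ry": 0,"rz": 0},
  {"jaw": -0.8,"x": 0.12,"y": -0.04,"z": -0.178,"rx": 0,"ry": 0,"rz": 0},
  {"jaw": -0.8,"x": 0.13,"y": -0.09,"z": -0.17,"rx": 0,"ry": 0,"rz": 0},
  {"jaw": -0.8,"x": 0.14,"y": -0.14,"z": -0.165,"rx": 0,"ry": 0,"rz": 0},
  {"jaw": -0.8,"x": 0.151,"y": -0.188,"z": -0.16,"rx": 0,"ry": 0,"rz": 0},
  {"jaw": -0.8,"x": 0.151,"y": -0.188,"z": -0.16,"rx": 0,"ry": 0,"rz": 0},
  {"jaw": -0.8,"x": 0.151,"y": -0.188,"z": -0.16,"rx": 0,"ry": 0,"rz": 0},
])

```text
t: 8.2
ee_pos: [501.5, 266.0, 165.0]
tcp_rot: [3.14, -0.486, -0.025]
wrist_force: [1.0, -0.2, -1.3]
opening: 25.0
grasp_force: 35.6
```

```bash
python3 - <<'E'
from h import *
show();plan(((574.8,266.1,127),28,-1.6))
E
```

```text
t 8.2 grasp [492.7 266.3 181.8] zt [ 0.467 -0.014 -0.884] yt [-0.026 -1.     0.002] q [ 0.394 -0.07   2.149 -0.327  0.639  2.213] F [ 1.  -0.2 -1.3] open 25.0 gf 35.6
d [ 0.0941 -0.0041  0.1736] rot [0.001 0.006 0.004] mm 99.0 deg 0.2
```

Request:
apply_moves([
  {"jaw": -0.8,"x": 0.015,"y": -0.001,"z": 0.03,"rx": 0,"ry": 0,"rz": 0},
  {"jaw": -0.8,"x": 0.04,"y": -0.002,"z": 0.075,"rx": 0,"ry": 0,"rz": 0},
  {"jaw": -0.8,"x": 0.065,"y": -0.003,"z": 0.12,"rx": 0,"ry": 0,"rz": 0.004},
  {"jaw": -0.8,"x": 0.085,"y": -0.004,"z": 0.157,"rx": 0,"ry": 0.006,"rz": 0.004},
  {"jaw": -0.8,"x": 0.094,"y": -0.004,"z": 0.173,"rx": 0,"ry": 0.006,"rz": 0.004},
  {"jaw": -0.8,"x": 0.094,"y": -0.004,"z": 0.173,"rx": 0,"ry": 0.006,"rz": 0.004},
  {"jaw": -0.8,"x": 0.094,"y": -0.004,"z": 0.173,"rx": 0,"ry": 0.006,"rz": 0.004},
  {"jaw": -0.8,"x": 0.094,"y": -0.004,"z": 0.173,"rx": 0,"ry": 0.006,"rz": 0.004},
  {"jaw": -0.8,"x": 0.094,"y": -0.004,"z": 0.173,"rx": 0,"ry": 0.006,"rz": 0.004},
  {"jaw": -0.8,"x": 0.094,"y": -0.004,"z": 0.173,"rx": 0,"ry": 0.006,"rz": 0.004},
])

```text
t: 9.03
ee_pos: [584.0, 265.1, 112.3]
tcp_rot: [-3.141, -0.492, -0.03]
wrist_force: [0.1, 0.1, -1.0]
opening: 24.9
grasp_force: 35.5
```

```bash
python3 - <<'E'
from h import *
show();plan(((574.8,266.1,118.5),28,-1.6))
E
```

```text
t 9.03 grasp [575.  265.4 129.1] zt [ 0.472 -0.013 -0.881] yt [-0.029 -1.    -0.001] q [ 0.334  0.162  2.02  -0.343  0.52   2.195] F [ 0.1  0.1 -1. ] open 24.9 gf 35.5
d [-0.0105 -0.0015  0.0185] rot [ 0.    -0.007 -0.003] mm 11.0 deg 0.2
```

Request:
apply_moves([
  {"jaw": -0.8,"x": -0.003,"y": -0.001,"z": 0.005,"rx": 0,"ry": 0,"rz": 0},
  {"jaw": -0.8,"x": -0.006,"y": -0.001,"z": 0.01,"rx": 0,"ry": 0,"rz": 0},
  {"jaw": -0.8,"x": -0.009,"y": -0.001,"z": 0.015,"rx": 0,"ry": 0,"rz": 0},
  {"jaw": -0.8,"x": -0.01,"y": -0.001,"z": 0.018,"rx": 0,"ry": 0,"rz": 0},
  {"jaw": -0.8,"x": -0.01,"y": -0.001,"z": 0.018,"rx": 0,"ry": 0,"rz": 0},
  {"jaw": -0.8,"x": -0.01,"y": -0.001,"z": 0.018,"rx": 0,"ry": 0,"rz": 0},
  {"jaw": -0.8,"x": -0.01,"y": -0.001,"z": 0.018,"rx": 0,"ry": 0,"rz": 0},
  {"jaw": -0.8,"x": -0.01,"y": -0.001,"z": 0.018,"rx": 0,"ry": 0,"rz": 0},
  {"jaw": -0.8,"x": -0.01,"y": -0.001,"z": 0.018,"rx": 0,"ry": 0,"rz": 0},
  {"jaw": -0.8,"x": -0.01,"y": -0.001,"z": 0.018,"rx": 0,"ry": 0,"rz": 0},
])

```text
t: 9.87
ee_pos: [584.8, 265.7, 101.9]
tcp_rot: [-3.14, -0.493, -0.03]
wrist_force: [-0.6, 1.2, 4.8]
opening: 25.1
grasp_force: 35.1
```

```bash
python3 - <<'E'
from h import *
show();plan(((574.8,266.1,118.5),28,-1.6))
E
```

```text
t 9.87 grasp [575.8 266.  118.7] zt [ 0.473 -0.013 -0.881] yt [-0.029 -1.    -0.001] q [ 0.334  0.18   2.022 -0.356  0.501  2.21 ] F [-0.6  1.2  4.8] open 25.1 gf 35.1
d [-0.0021 -0.0001 -0.0007] rot [-0.    -0.008 -0.004] mm 1.0 deg 0.3
```

Request:
apply_moves([
  {"jaw": 0.0,"x": 0,"y": 0,"z": 0,"rx": 0,"ry": 0,"rz": 0},
  {"jaw": 0.0,"x": 0,"y": 0,"z": 0,"rx": 0,"ry": 0,"rz": 0},
  {"jaw": 0.0,"x": 0,"y": 0,"z": 0,"rx": 0,"ry": 0,"rz": 0},
  {"jaw": 0.0,"x": 0,"y": 0,"z": 0,"rx": 0,"ry": 0,"rz": 0},
  {"jaw": 0.0,"x": 0,"y": 0,"z": -0.04,"rx": 0,"ry": 0,"rz": 0},
  {"jaw": 0.0,"x": 0,"y": 0,"z": -0.1,"rx": 0,"ry": 0,"rz": 0},
  {"jaw": 0.0,"x": 0,"y": 0,"z": -0.16,"rx": 0,"ry": 0,"rz": 0},
  {"jaw": 0.0,"x": 0,"y": 0,"z": -0.2,"rx": 0,"ry": 0,"rz": 0},
  {"jaw": 0.0,"x": 0,"y": 0,"z": -0.2,"rx": 0,"ry": 0,"rz": 0},
  {"jaw": 0.0,"x": 0,"y": 0,"z": -0.2,"rx": 0,"ry": 0,"rz": 0},
])

```text
t: 10.7
ee_pos: [537.3, 267.0, 190.3]
tcp_rot: [-3.14, -0.493, -0.03]
wrist_force: [0.1, -0.3, -0.2]
opening: 42.8
grasp_force: 0.0
```

```bash
python3 - <<'E'
from h import *
show();plan(((439.2,32.5,180),25,40),((439.2,32.5,76),25,40))
T,S=V("top"),V("side")
for c,a,b in(("red",(218,185),(238,310)),("blue",(293,192),(271,268))):
  for v,p in((T,a),(S,b)):
    for x in v.comps(c):
      if np.hypot(*(x[1]-p))<30: print(c,x[0],x[1].round(1))
E
```

```text
t 10.7 grasp [528.3 267.2 207.1] zt [ 0.473 -0.013 -0.881] yt [-0.029 -1.    -0.001] q [ 0.369 -0.034  2.066 -0.298  0.672  2.162] F [ 0.1 -0.3 -0.2] open 42.8 gf 0.0
d [-0.1759  0.4639 -0.0325] rot [ 0.65  -0.109 -1.302] mm 249.0 deg 41.8
d [-0.2743  0.4641  0.1508] rot [ 0.65  -0.109 -1.302] mm 280.0 deg 41.8
red [206 168  20  18 186] [215.9 174.9]
red [210 195   9  16  99] [213.7 202.7]
red [228 289  19  28 372] [236.3 304.2]
red [228 317  37  12 189] [246.5 324.3]
blue [284 179  21  21 299] [294.3 189.8]
blue [284 194  20  27 161] [291.3 209.5]
blue [262 252  17  17 220] [270.9 260.8]
blue [263 273  32   8 122] [278.7 277. ]
```

Request:
apply_moves([
  {"jaw": 0.3,"x": -0.02,"y": 0.06,"z": -0.005,"rx": 0.05,"ry": -0.01,"rz": -0.1},
  {"jaw": 0.3,"x": -0.04,"y": 0.13,"z": -0.01,"rx": 0.11,"ry": -0.02,"rz": -0.22},
  {"jaw": 0.3,"x": -0.07,"y": 0.2,"z": -0.015,"rx": 0.17,"ry": -0.03,"rz": -0.34},
  {"jaw": 0.3,"x": -0.09,"y": 0.27,"z": -0.02,"rx": 0.23,"ry": -0.04,"rz": -0.46},
  {"jaw": 0.3,"x": -0.11,"y": 0.33,"z": -0.02,"rx": 0.29,"ry": -0.05,"rz": -0.58},
  {"jaw": 0.3,"x": -0.13,"y": 0.38,"z": -0.03,"rx": 0.35,"ry": -0.06,"rz": -0.7},
  {"jaw": 0.3,"x": -0.15,"y": 0.42,"z": -0.03,"rx": 0.41,"ry": -0.07,"rz": -0.82},
  {"jaw": 0.3,"x": -0.17,"y": 0.45,"z": -0.03,"rx": 0.45,"ry": -0.075,"rz": -0.9},
  {"jaw": 0.3,"x": -0.17,"y": 0.45,"z": -0.03,"rx": 0.48,"ry": -0.08,"rz": -0.96},
  {"jaw": 0.3,"x": -0.17,"y": 0.45,"z": -0.03,"rx": 0.48,"ry": -0.08,"rz": -0.96},
])

```text
t: 11.63
ee_pos: [446.6, 40.6, 159.5]
tcp_rot: [3.14, -0.445, 0.503]
wrist_force: [-0.5, 0.0, 0.7]
opening: 55.5
grasp_force: 0.0
```

```bash
python3 - <<'E'
from h import *
show();plan(((439.2,32.5,140),25,40),((439.2,32.5,76),25,40))
E
```

```text
t 11.63 grasp [439.4  36.7 176.6] zt [ 0.378  0.207 -0.903] yt [ 0.482 -0.876  0.001] q [-0.321 -0.394  2.41   0.429  0.859  0.507] F [-0.5  0.   0.7] open 55.5 gf 0.0
d [-0.0361  0.0038  0.0641] rot [ 0.169 -0.017 -0.352] mm 37.0 deg 11.2
d [-0.0912  0.0037  0.1796] rot [ 0.169 -0.017 -0.352] mm 101.0 deg 11.2
```

Request:
apply_moves([
  {"jaw": 0.3,"x": -0.018,"y": 0.002,"z": 0.03,"rx": 0.085,"ry": -0.008,"rz": -0.176},
  {"jaw": 0.3,"x": -0.036,"y": 0.004,"z": 0.064,"rx": 0.169,"ry": -0.017,"rz": -0.352},
  {"jaw": 0.3,"x": -0.036,"y": 0.004,"z": 0.064,"rx": 0.169,"ry": -0.017,"rz": -0.352},
  {"jaw": 0.3,"x": -0.064,"y": 0.004,"z": 0.122,"rx": 0.169,"ry": -0.017,"rz": -0.352},
  {"jaw": 0.3,"x": -0.091,"y": 0.004,"z": 0.18,"rx": 0.169,"ry": -0.017,"rz": -0.352},
  {"jaw": 0.3,"x": -0.091,"y": 0.004,"z": 0.18,"rx": 0.169,"ry": -0.017,"rz": -0.352},
  {"jaw": 0.3,"x": -0.091,"y": 0.004,"z": 0.18,"rx": 0.169,"ry": -0.017,"rz": -0.352},
  {"jaw": 0.3,"x": -0.091,"y": 0.004,"z": 0.18,"rx": 0.169,"ry": -0.017,"rz": -0.352},
  {"jaw": 0.3,"x": -0.091,"y": 0.004,"z": 0.18,"rx": 0.169,"ry": -0.017,"rz": -0.352},
  {"jaw": 0.3,"x": -0.091,"y": 0.004,"z": 0.18,"rx": 0.169,"ry": -0.017,"rz": -0.352},
])

```text
t: 12.47
ee_pos: [449.4, 41.0, 63.9]
tcp_rot: [3.134, -0.442, 0.705]
wrist_force: [-0.6, 0.4, 0.3]
opening: 55.4
grasp_force: 0.0
```

```bash
python3 - <<'E'
from h import *
show();plan(((439.2,32.5,76),25,40))
T,S=V("top"),V("side")
for v,p in((T,(304,248)),(S,(323,269))):
    for x in v.comps("yellow"): print(x[0],x[1].round(1))
E
```

```text
t 12.47 grasp [443.1  35.8  81.1] zt [ 0.331  0.272 -0.904] yt [ 0.646 -0.764  0.006] q [-0.351 -0.151  2.432  0.596  0.717  0.089] F [-0.6  0.4  0.3] open 55.4 gf 0.0
d [-0.0138 -0.0002  0.0048] rot [ 0.008 -0.012  0.012] mm 7.0 deg 0.5
[258 181  22  37 472] [267.7 195.6]
[295 239   8   8  33] [298.5 242.5]
[313 255  21  27 306] [322.1 270.1]
[257 283  29  13 193] [268.6 289.4]
[314 285  20   7  70] [323.9 288.8]
```

Request:
apply_moves([
  {"jaw": 0.3,"x": -0.007,"y": 0,"z": 0.003,"rx": 0.008,"ry": -0.012,"rz": 0.012},
  {"jaw": 0.3,"x": -0.014,"y": 0,"z": 0.005,"rx": 0.008,"ry": -0.012,"rz": 0.012},
  {"jaw": 0.3,"x": -0.014,"y": 0,"z": 0.005,"rx": 0.008,"ry": -0.012,"rz": 0.012},
  {"jaw": 0.3,"x": -0.014,"y": 0,"z": 0.005,"rx": 0.008,"ry": -0.012,"rz": 0.012},
  {"jaw": 0.3,"x": -0.014,"y": 0,"z": 0.005,"rx": 0.008,"ry": -0.012,"rz": 0.012},
  {"jaw": -0.8,"x": -0.014,"y": 0,"z": 0.005,"rx": 0.008,"ry": -0.012,"rz": 0.012},
  {"jaw": -0.8,"x": -0.014,"y": 0,"z": 0.005,"rx": 0.008,"ry": -0.012,"rz": 0.012},
  {"jaw": -0.8,"x": -0.014,"y": 0,"z": 0.005,"rx": 0.008,"ry": -0.012,"rz": 0.012},
  {"jaw": -0.8,"x": -0.014,"y": 0,"z": 0.005,"rx": 0.008,"ry": -0.012,"rz": 0.012},
  {"jaw": -0.8,"x": -0.014,"y": 0,"z": 0.005,"rx": 0.008,"ry": -0.012,"rz": 0.012},
])

```text
t: 13.4
ee_pos: [443.8, 37.9, 56.4]
tcp_rot: [-3.138, -0.434, 0.697]
wrist_force: [-0.5, 0.5, 1.0]
opening: 25.1
grasp_force: 34.3
```

```bash
python3 - <<'E'
from h import *
show();plan(((439.2,32.5,185),25,40),((490,138.2,185),25,10),((490,138.2,185),25,-1.6))
c=np.pi/2; q=manip.state()["q"]
for g,y in(((440,33,185),40),((470,85,185),20),((490,138,185),-1.6),((570,138,125),-1.6)):
    q,e=ik(g,25,y,q,c); print(g,q.round(2),round(e,4))
E
```

```text
t 13.4 grasp [437.7  32.8  73.6] zt [ 0.32   0.273 -0.907] yt [ 0.643 -0.766 -0.004] q [-0.362 -0.142  2.44   0.596  0.715  0.079] F [-0.5  0.5  1. ] open 25.1 gf 34.3
d [ 0.0955  0.0016 -0.2013] rot [-0.007  0.005 -0.002] mm 111.0 deg 0.2
d [ 0.2873 -0.0869 -0.1121] rot [-0.448  0.007  0.947] mm 160.0 deg 30.0
d [ 0.2856 -0.0843 -0.1129] rot [-0.619  0.007  1.315] mm 159.0 deg 41.6
(440, 33, 185) [-0.36 -0.36  2.37  0.46  0.96  0.28] 0.0
(470, 85, 185) [-0.13 -0.32  2.34  0.29  0.75  0.91] 0.0
(490, 138, 185) [ 0.1  -0.22  2.26 -0.09  0.67  1.76] 0.0
(570, 138, 125) [ 0.08  0.06  2.13 -0.09  0.52  1.75] 0.0
```

Request:
apply_moves([
  {"jaw": -0.8,"x": 0.02,"y": 0,"z": -0.04,"rx": 0,"ry": 0,"rz": 0},
  {"jaw": -0.8,"x": 0.05,"y": 0,"z": -0.1,"rx": 0,"ry": 0,"rz": 0},
  {"jaw": -0.8,"x": 0.075,"y": 0,"z": -0.155,"rx": 0,"ry": 0,"rz": 0},
  {"jaw": -0.8,"x": 0.096,"y": 0,"z": -0.2,"rx": 0,"ry": 0,"rz": 0},
  {"jaw": -0.8,"x": 0.12,"y": -0.01,"z": -0.19,"rx": -0.07,"ry": 0,"rz": 0.15},
  {"jaw": -0.8,"x": 0.16,"y": -0.03,"z": -0.175,"rx": -0.16,"ry": 0,"rz": 0.34},
  {"jaw": -0.8,"x": 0.2,"y": -0.05,"z": -0.155,"rx": -0.25,"ry": 0,"rz": 0.53},
  {"jaw": -0.8,"x": 0.24,"y": -0.065,"z": -0.135,"rx": -0.34,"ry": 0.005,"rz": 0.72},
  {"jaw": -0.8,"x": 0.27,"y": -0.08,"z": -0.12,"rx": -0.41,"ry": 0.006,"rz": 0.87},
  {"jaw": -0.8,"x": 0.287,"y": -0.087,"z": -0.112,"rx": -0.448,"ry": 0.007,"rz": 0.947},
])

```text
t: 14.23
ee_pos: [494.7, 135.4, 166.6]
tcp_rot: [3.142, -0.432, 0.196]
wrist_force: [-0.1, -0.4, -1.6]
opening: 25.0
grasp_force: 35.0
```

```bash
python3 - <<'E'
from h import *
show();plan(((495,138.2,180),25,-1.6),((569.4,138.2,124),25,-1.6))
E
```

```text
t 14.23 grasp [486.9 133.9 183.9] zt [ 0.411  0.081 -0.908] yt [ 0.195 -0.981  0.   ] q [ 0.036 -0.239  2.28   0.107  0.676  1.342] F [-0.1 -0.4 -1.6] open 25.0 gf 35.0
d [ 0.0124 -0.0018  0.0142] rot [-0.188  0.009  0.406] mm 9.0 deg 12.8
d [0.0981 0.0272 0.177 ] rot [-0.188  0.009  0.406] mm 102.0 deg 12.8
```

Request:
apply_moves([
  {"jaw": -0.8,"x": 0.006,"y": -0.001,"z": 0.007,"rx": -0.09,"ry": 0.004,"rz": 0.2},
  {"jaw": -0.8,"x": 0.012,"y": -0.002,"z": 0.014,"rx": -0.188,"ry": 0.009,"rz": 0.406},
  {"jaw": -0.8,"x": 0.012,"y": -0.002,"z": 0.014,"rx": -0.188,"ry": 0.009,"rz": 0.406},
  {"jaw": -0.8,"x": 0.03,"y": 0.004,"z": 0.05,"rx": -0.188,"ry": 0.009,"rz": 0.406},
  {"jaw": -0.8,"x": 0.055,"y": 0.013,"z": 0.097,"rx": -0.188,"ry": 0.009,"rz": 0.406},
  {"jaw": -0.8,"x": 0.08,"y": 0.021,"z": 0.143,"rx": -0.188,"ry": 0.009,"rz": 0.406},
  {"jaw": -0.8,"x": 0.098,"y": 0.027,"z": 0.177,"rx": -0.188,"ry": 0.009,"rz": 0.406},
  {"jaw": -0.8,"x": 0.098,"y": 0.027,"z": 0.177,"rx": -0.188,"ry": 0.009,"rz": 0.406},
  {"jaw": -0.8,"x": 0.098,"y": 0.027,"z": 0.177,"rx": -0.188,"ry": 0.009,"rz": 0.406},
  {"jaw": -0.8,"x": 0.098,"y": 0.027,"z": 0.177,"rx": -0.188,"ry": 0.009,"rz": 0.406},
])

```text
t: 15.07
ee_pos: [577.0, 137.2, 107.2]
tcp_rot: [3.141, -0.436, -0.024]
wrist_force: [0.5, 0.3, -1.2]
opening: 25.2
grasp_force: 34.9
```

```bash
python3 - <<'E'
from h import *
show();plan(((569.4,138.2,113.2),24.8,-1.6))
E
```

```text
t 15.07 grasp [569.  137.4 124.5] zt [ 0.422 -0.011 -0.906] yt [-0.025 -1.     0.   ] q [ 0.082  0.062  2.128 -0.091  0.519  1.746] F [ 0.5  0.3 -1.2] open 25.2 gf 34.9
d [-0.0089 -0.0016  0.0208] rot [-0.002 -0.006  0.006] mm 11.0 deg 0.3
```

Request:
apply_moves([
  {"jaw": -0.8,"x": -0.003,"y": -0.002,"z": 0.006,"rx": 0,"ry": -0.006,"rz": 0.006},
  {"jaw": -0.8,"x": -0.006,"y": -0.002,"z": 0.012,"rx": 0,"ry": -0.006,"rz": 0.006},
  {"jaw": -0.8,"x": -0.008,"y": -0.002,"z": 0.017,"rx": 0,"ry": -0.006,"rz": 0.006},
  {"jaw": -0.8,"x": -0.009,"y": -0.002,"z": 0.021,"rx": 0,"ry": -0.006,"rz": 0.006},
  {"jaw": -0.8,"x": -0.009,"y": -0.002,"z": 0.021,"rx": 0,"ry": -0.006,"rz": 0.006},
  {"jaw": -0.8,"x": -0.009,"y": -0.002,"z": 0.021,"rx": 0,"ry": -0.006,"rz": 0.006},
  {"jaw": -0.8,"x": -0.009,"y": -0.002,"z": 0.021,"rx": 0,"ry": -0.006,"rz": 0.006},
  {"jaw": -0.8,"x": -0.009,"y": -0.002,"z": 0.021,"rx": 0,"ry": -0.006,"rz": 0.006},
  {"jaw": -0.8,"x": -0.009,"y": -0.002,"z": 0.021,"rx": 0,"ry": -0.006,"rz": 0.006},
  {"jaw": -0.8,"x": -0.009,"y": -0.002,"z": 0.021,"rx": 0,"ry": -0.006,"rz": 0.006},
])

```text
t: 15.9
ee_pos: [578.3, 138.2, 96.4]
tcp_rot: [-3.14, -0.435, -0.028]
wrist_force: [-0.8, 1.4, 0.0]
opening: 25.0
grasp_force: 35.0
```

```bash
python3 - <<'E'
from h import *
show()
E
```

```text
t 15.9 grasp [570.3 138.4 113.6] zt [ 0.421 -0.011 -0.907] yt [-0.027 -1.    -0.001] q [ 0.083  0.084  2.129 -0.096  0.498  1.756] F [-0.8  1.4  0. ] open 25.0 gf 35.0
```

Request:
apply_moves([
  {"jaw": -0.8,"x": -0.001,"y": 0,"z": 0.002,"rx": 0,"ry": 0,"rz": 0},
  {"jaw": 0.0,"x": -0.001,"y": 0,"z": 0.002,"rx": 0,"ry": 0,"rz": 0},
  {"jaw": 0.0,"x": 0,"y": 0,"z": 0,"rx": 0,"ry": 0,"rz": 0},
  {"jaw": 0.0,"x": 0,"y": 0,"z": 0,"rx": 0,"ry": 0,"rz": 0},
  {"jaw": 0.0,"x": 0,"y": 0,"z": -0.04,"rx": 0,"ry": 0,"rz": 0},
  {"jaw": 0.0,"x": 0,"y": 0,"z": -0.1,"rx": 0,"ry": 0,"rz": 0},
  {"jaw": 0.0,"x": 0,"y": 0,"z": -0.16,"rx": 0,"ry": 0,"rz": 0},
  {"jaw": 0.0,"x": 0,"y": 0,"z": -0.22,"rx": 0,"ry": 0,"rz": 0},
  {"jaw": 0.0,"x": 0,"y": 0.05,"z": -0.25,"rx": 0,"ry": 0,"rz": 0},
  {"jaw": 0.0,"x": 0,"y": 0.11,"z": -0.25,"rx": 0,"ry": 0,"rz": 0},
])

```text
t: 16.73
ee_pos: [525.6, 85.6, 215.0]
tcp_rot: [-3.14, -0.444, -0.024]
wrist_force: [0.9, 1.4, -0.3]
opening: 42.3
grasp_force: 0.0
```

```bash
python3 - <<'E'
from h import *
show();plan(((520,-150,240),5,-1.6))
E
```

```text
t 16.73 grasp [517.4  85.7 232.2] zt [ 0.43  -0.009 -0.903] yt [-0.023 -1.    -0.001] q [-0.031 -0.25   2.196  0.007  0.751  1.559] F [ 0.9  1.4 -0.3] open 42.3 gf 0.0
d [ 0.0082  0.4713 -0.0101] rot [-0.005 -0.714  0.009] mm 236.0 deg 20.4
```

Request:
apply_moves([
  {"jaw": -0.3,"x": 0,"y": 0.07,"z": 0,"rx": 0,"ry": -0.1,"rz": 0},
  {"jaw": -0.6,"x": 0,"y": 0.14,"z": 0,"rx": 0,"ry": -0.2,"rz": 0},
  {"jaw": -1,"x": 0,"y": 0.21,"z": 0,"rx": 0,"ry": -0.3,"rz": 0},
  {"jaw": -1,"x": 0,"y": 0.28,"z": 0,"rx": 0,"ry": -0.4,"rz": 0},
  {"jaw": -1,"x": 0,"y": 0.35,"z": 0,"rx": 0,"ry": -0.5,"rz": 0},
  {"jaw": -1,"x": 0,"y": 0.41,"z": 0,"rx": 0,"ry": -0.6,"rz": 0},
  {"jaw": -1,"x": 0,"y": 0.47,"z": -0.01,"rx": 0,"ry": -0.7,"rz": 0},
  {"jaw": -1,"x": 0,"y": 0.47,"z": -0.01,"rx": 0,"ry": -0.71,"rz": 0},
  {"jaw": -1,"x": 0,"y": 0.47,"z": -0.01,"rx": 0,"ry": -0.71,"rz": 0},
  {"jaw": -1,"x": 0,"y": 0.47,"z": -0.01,"rx": 0,"ry": -0.71,"rz": 0},
])

```text
t: 17.57
ee_pos: [515.4, -150.1, 213.5]
tcp_rot: [-3.14, -0.08, -0.028]
wrist_force: [0.8, -0.0, 0.3]
opening: -0.1
grasp_force: 0.0
```

```bash
python3 - <<'E'
from h import *
show()
T,S=V("top"),V("side")
cv2.imwrite("pics/c4.png",np.hstack([cv2.resize(T.f[145:225,180:340],(800,400),interpolation=2)[:,:400*1],cv2.resize(S.f[225:345,220:300],None,fx=400/120,fy=400/120,interpolation=2)])) if 0 else None
a=cv2.resize(T.f[150:225,180:330],(600,300),interpolation=2); b=cv2.resize(S.f[235:345,200:320],(327,300),interpolation=2)
cv2.imwrite("pics/c4.png",np.vstack([a,cv2.copyMakeBorder(b,0,0,0,273,0)]))
for c,p in(("red",(573.9,266.1)),("yellow",(570.4,138.2)),("blue",(568.6,74.2))):
    for v,n in((T,"T"),(S,"S")):
        print(c,n,"want captop/base",v.px([[*p,131],[*p,40]]).round(1).tolist(),[x[0].tolist()+x[1].round(1).tolist() for x in v.comps(c) if np.hypot(*(x[1]-v.px([[*p,70]])[0]))<26])
E
```

```text
t 17.57 grasp [ 513.9 -150.1  232.4] zt [ 0.08  -0.001 -0.997] yt [-0.028 -1.    -0.002] q [-0.49  -0.047  1.977  0.041  1.141  1.093] F [ 0.8 -0.   0.3] open -0.1 gf 0.0
red T want captop/base [[210.5, 172.3], [217.5, 184.2]] [[206, 168, 22, 43, 492, 215.0, 185.3]]
red S want captop/base [[234.7, 291.7], [238.7, 320.6]] [[228, 289, 19, 28, 363, 236.2, 304.4], [228, 317, 37, 12, 189, 246.5, 324.3]]
yellow T want captop/base [[264.9, 179.9], [268.6, 191.3]] [[258, 175, 22, 43, 503, 267.1, 192.6]]
yellow S want captop/base [[258.6, 260.5], [261.5, 288.6]] [[253, 258, 16, 26, 297, 259.6, 272.0], [260, 286, 26, 10, 121, 272.4, 291.6]]
blue T want captop/base [[292.2, 183.7], [294.3, 195.0]] [[284, 180, 20, 41, 454, 293.1, 196.9]]
blue S want captop/base [[269.4, 246.4], [271.9, 274.1]] [[264, 243, 15, 26, 312, 270.7, 256.4], [271, 273, 24, 8, 92, 282.7, 277.0]]
```

View pics/c4.png

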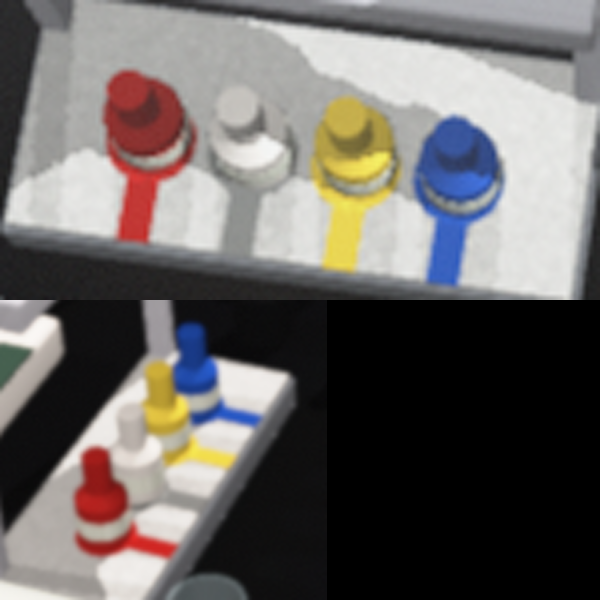

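```bash
python3 - <<'E'
from h import *
T,S=V("top"),V("side")
for c,p in(("red",(573.9,266.1)),("yellow",(570.4,138.2)),("blue",(568.6,74.2))):
    for v,n in((T,"T"),(S,"S")):
        w=v.px([[*p,131],[*p,95],[*p,70]]); r=14
        x=max((x for x in v.comps(c,smin=90,vmin=30) if np.hypot(*(x[1]-w[2]))<26),key=lambda x:x[0][4])[2]
        out=[]
        for y in range(x[:,1].min(),x[:,1].min()+12):
            q=x[x[:,1]==y][:,0]; f=(y-w[0][1])/(w[1][1]-w[0][1]); out.append((y,int(q.min()),int(q.max()),round((q.min()+q.max())/2-(w[0][0]+f*(w[1][0]-w[0][0])),1)))
        print(c,n,w[:2].round(1).tolist(),out)
# white keys and other bottles undisturbed
for c,b in(("green",((369,254),(340,237))),):
    print(c,cross([T,S],[near(T,c,b[0])[1],near(S,c,b[1])[1]]).round(1))
# white bottle band: bright cap columns, top view
g=cv2.cvtColor(T.f,6); print(g[170:186:3,232:252])
print(T.px([[572.2,202.2,131],[572.2,202.2,40]]).round(1))
E
```

```text
red T [[210.5, 172.3], [213.4, 177.2]] [(168, 209, 214, np.float64(3.5)), (169, 208, 216, np.float64(3.4)), (170, 207, 219, np.float64(3.8)), (171, 207, 221, np.float64(4.3)), (172, 207, 222, np.float64(4.2)), (173, 207, 223, np.float64(4.1)), (174, 207, 223, np.float64(3.5)), (175, 207, 224, np.float64(3.4)), (176, 206, 224, np.float64(2.3)), (177, 206, 225, np.float64(2.2)), (178, 206, 225, np.float64(1.6)), (179, 206, 225, np.float64(1.0))]
red S [[234.7, 291.7], [236.3, 303.4]] [(289, 233, 237, np.float64(0.6)), (290, 231, 239, np.float64(0.5)), (291, 230, 239, np.float64(-0.1)), (292, 230, 239, np.float64(-0.3)), (293, 230, 239, np.float64(-0.4)), (294, 230, 239, np.float64(-0.6)), (295, 230, 240, np.float64(-0.2)), (296, 230, 240, np.float64(-0.3)), (297, 230, 240, np.float64(-0.5)), (298, 230, 240, np.float64(-0.6)), (299, 231, 240, np.float64(-0.2)), (300, 231, 241, np.float64(0.1))]
yellow T [[264.9, 179.9], [266.4, 184.6]] [(174, 265, 267, np.float64(3.0)), (175, 263, 269, np.float64(2.7)), (176, 262, 270, np.float64(2.3)), (177, 262, 273, np.float64(3.5)), (178, 261, 274, 
[... 1260 characters left out ...]
p.float64(0.4)), (244, 265, 275, np.float64(0.8)), (245, 265, 275, np.float64(0.7)), (246, 264, 275, np.float64(0.1)), (247, 264, 275, np.float64(0.0)), (248, 265, 275, np.float64(0.4)), (249, 265, 275, np.float64(0.3)), (250, 265, 276, np.float64(0.7)), (251, 265, 276, np.float64(0.7)), (252, 265, 276, np.float64(0.6)), (253, 266, 276, np.float64(1.0))]Traceback (most recent call last):
  File "<stdin>", line 13, in <module>
  File "h.py", line 25, in near
    c=[x for x in v.comps(col,**k) if np.hypot(*(x[1]-p))<r]; return max(c,key=lambda x:x[0][4])
                                                                     ~~~^^^^^^^^^^^^^^^^^^^^^^^^
ValueError: max() iterable argument is empty
```

The bottles are upright on their marks in both views. I measure the placement against the white bottle, which serves as the centred reference, to remove any calibration bias.

```bash
python3 - <<'E'
from h import *
T,S=V("top"),V("side")
C=dict(red=(573.9,266.1),white=(572.2,202.2),yellow=(570.4,138.2),blue=(568.6,74.2))
rows=[]
for v in(T,S):
    tiles=[]
    for c,p in C.items():
        u,w=v.px([[*p,85]])[0]; M=np.float32([[8,0,100-8*u],[0,8,150-8*w]])
        t=cv2.warpAffine(v.f,M,(200,300),flags=cv2.INTER_CUBIC); t=cv2.convertScaleAbs(t,alpha=1.3)
        cv2.line(t,(100,0),(100,300),(255,255,255),1); cv2.line(t,(0,150),(200,150),(255,255,255),1)
        a=np.linspace(0,2*np.pi,60)
        for z,r in((131,13),(40,28)):
            k=v.px(np.c_[p[0]+r*np.cos(a),p[1]+r*np.sin(a),0*a+z])@M[:,:2].T+M[:,2]; cv2.polylines(t,[k.astype(np.int32)],True,(0,255,0),1)
        tiles.append(t)
    rows.append(np.hstack(tiles))
cv2.imwrite("pics/c5.png",np.vstack(rows))
E
```

```text
(no output)
```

View pics/c5.png

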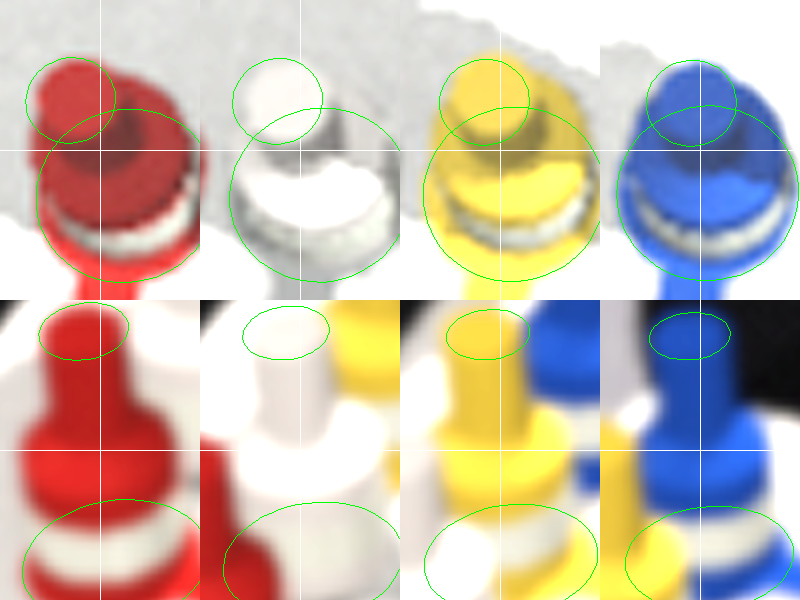

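Against white, red and blue are within about 1.3 mm and yellow is about 1.7 mm towards the back, so the row is good. Next is the white key, leftmost at about (584.5, -241). The T-view spacings of 42.3 and 40.6 mm fit the given 42 mm.

```bash
python3 - <<'E'
from h import *
show();plan(((584.5,-240.5,129),0,2.5),((584.5,-240.5,99),0,2.5))
E
```

```text
t 17.87 grasp [ 514.  -149.4  232.8] zt [ 0.08  -0.001 -0.997] yt [-0.026 -1.    -0.001] q [-0.489 -0.048  1.978  0.04   1.141  1.093] F [ 0.2 -0.  -0.1] open 0.3 gf 0.0
d [0.1257 0.1788 0.2182] rot [ 0.003 -0.16  -0.139] mm 154.0 deg 6.1
d [0.1209 0.1788 0.2781] rot [ 0.003 -0.16  -0.139] mm 176.0 deg 6.1
```

Request:
apply_moves([
  {"jaw": -1,"x": 0.05,"y": 0.07,"z": 0.0,"rx": 0,"ry": -0.08,"rz": -0.07},
  {"jaw": -1,"x": 0.1,"y": 0.13,"z": 0.03,"rx": 0,"ry": -0.16,"rz": -0.139},
  {"jaw": -1,"x": 0.126,"y": 0.179,"z": 0.06,"rx": 0,"ry": -0.16,"rz": -0.139},
  {"jaw": -1,"x": 0.126,"y": 0.179,"z": 0.12,"rx": 0,"ry": -0.16,"rz": -0.139},
  {"jaw": -1,"x": 0.126,"y": 0.179,"z": 0.18,"rx": 0,"ry": -0.16,"rz": -0.139},
  {"jaw": -1,"x": 0.126,"y": 0.179,"z": 0.218,"rx": 0,"ry": -0.16,"rz": -0.139},
  {"jaw": -1,"x": 0.126,"y": 0.179,"z": 0.218,"rx": 0,"ry": -0.16,"rz": -0.139},
  {"jaw": -1,"x": 0.126,"y": 0.179,"z": 0.218,"rx": 0,"ry": -0.16,"rz": -0.139},
  {"jaw": -1,"x": 0.126,"y": 0.179,"z": 0.218,"rx": 0,"ry": -0.16,"rz": -0.139},
  {"jaw": -1,"x": 0.126,"y": 0.179,"z": 0.218,"rx": 0,"ry": -0.16,"rz": -0.139},
])

```text
t: 18.7
ee_pos: [586.0, -242.2, 112.9]
tcp_rot: [3.137, -0.003, 0.042]
wrist_force: [-0.5, -0.5, -0.7]
opening: 0.0
grasp_force: 0.0
```

```bash
python3 - <<'E'
from h import *
show();plan(((584.5,-240.5,90),0,2.5),((584.5,-240.5,74),0,2.5))
T,S=V("top"),V("side")
cv2.imwrite("pics/c6.png",np.hstack([cv2.resize(T.f[175:235,400:480],(400,300),interpolation=2),cv2.resize(S.f[160:235,270:370],(400,300),interpolation=2)]))
E
```

```text
t 18.7 grasp [ 585.9 -242.1  131.9] zt [ 0.004 -0.004 -1.   ] yt [ 0.042 -0.999  0.004] q [-0.551  0.313  1.772 -0.002  1.051  0.978] F [-0.5 -0.5 -0.7] open 0.0 gf 0.0
d [-0.003  -0.0039  0.0838] rot [ 0.009 -0.007 -0.002] mm 42.0 deg 0.3
d [-0.0031 -0.004   0.1158] rot [ 0.009 -0.007 -0.002] mm 58.0 deg 0.3
```

View pics/c6.png

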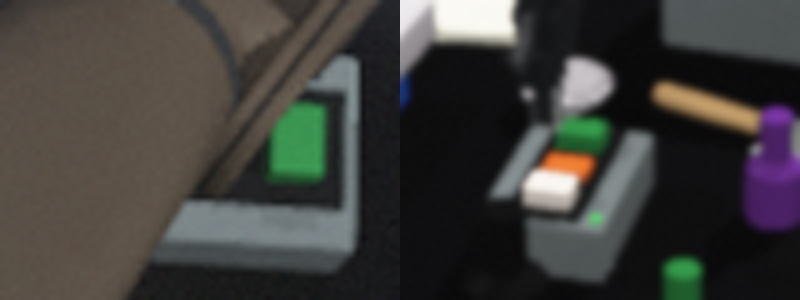

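The tip hovers just above the white key in the side view, with the tip at crop (543,118) and the key at (550,180). Now I press.

Request:
apply_moves([
  {"jaw": -1,"x": -0.003,"y": -0.004,"z": 0.04,"rx": 0.009,"ry": -0.007,"rz": 0},
  {"jaw": -1,"x": -0.003,"y": -0.004,"z": 0.08,"rx": 0.009,"ry": -0.007,"rz": 0},
  {"jaw": -1,"x": -0.003,"y": -0.004,"z": 0.09,"rx": 0.009,"ry": -0.007,"rz": 0},
  {"jaw": -1,"x": -0.003,"y": -0.004,"z": 0.098,"rx": 0.009,"ry": -0.007,"rz": 0},
  {"jaw": -1,"x": -0.003,"y": -0.004,"z": 0.106,"rx": 0.009,"ry": -0.007,"rz": 0},
  {"jaw": -1,"x": -0.003,"y": -0.004,"z": 0.113,"rx": 0.009,"ry": -0.007,"rz": 0},
  {"jaw": -1,"x": -0.003,"y": -0.004,"z": 0.12,"rx": 0.009,"ry": -0.007,"rz": 0},
  {"jaw": -1,"x": -0.003,"y": -0.004,"z": 0.12,"rx": 0.009,"ry": -0.007,"rz": 0},
  {"jaw": -1,"x": -0.003,"y": -0.004,"z": 0.12,"rx": 0.009,"ry": -0.007,"rz": 0},
  {"jaw": -1,"x": -0.003,"y": -0.004,"z": 0.12,"rx": 0.009,"ry": -0.007,"rz": 0},
])

```text
t: 19.63
ee_pos: [583.6, -240.2, 54.8]
tcp_rot: [-3.139, 0.004, 0.043]
wrist_force: [-8.2, 4.3, 18.1]
opening: -0.4
grasp_force: 8.8
```

```bash
python3 -c "
from h import *
show()"
```

```text
t 19.63 grasp [ 583.7 -240.2   73.8] zt [-0.004  0.002 -1.   ] yt [ 0.043 -0.999 -0.003] q [-0.551  0.389  1.795 -0.     0.963  0.978] F [-8.2  4.3 18.1] open -0.4 gf 8.8
```

At its stop (z 54.8, 18 N). Now I raise straight up and clear away.

Request:
apply_moves([
  {"jaw": -1,"x": 0,"y": 0,"z": -0.01,"rx": 0,"ry": 0,"rz": 0},
  {"jaw": -1,"x": 0,"y": 0,"z": -0.03,"rx": 0,"ry": 0,"rz": 0},
  {"jaw": -1,"x": 0,"y": 0,"z": -0.07,"rx": 0,"ry": 0,"rz": 0},
  {"jaw": -1,"x": 0,"y": 0,"z": -0.13,"rx": 0,"ry": 0,"rz": 0},
  {"jaw": -1,"x": 0,"y": 0,"z": -0.19,"rx": 0,"ry": 0,"rz": 0},
  {"jaw": -1,"x": 0,"y": 0,"z": -0.25,"rx": 0,"ry": 0,"rz": 0},
  {"jaw": -1,"x": 0,"y": 0.05,"z": -0.31,"rx": 0,"ry": 0,"rz": 0},
  {"jaw": -1,"x": -0.04,"y": 0.12,"z": -0.35,"rx": 0,"ry": 0,"rz": 0},
  {"jaw": -1,"x": -0.09,"y": 0.19,"z": -0.35,"rx": 0,"ry": 0,"rz": 0},
  {"jaw": -1,"x": -0.14,"y": 0.25,"z": -0.35,"rx": 0,"ry": 0,"rz": 0},
])

```text
t: 20.47
ee_pos: [521.0, -368.9, 228.8]
tcp_rot: [3.139, -0.001, 0.044]
wrist_force: [0.4, -0.6, 0.0]
opening: 0.5
grasp_force: 0.0
```

```bash
python3 - <<'E'
from h import *
show()
T,S=V("top"),V("side")
a=cv2.resize(S.f[160:360,210:410],(500,500),interpolation=2); b=cv2.resize(S.f[175:235,285:345],(300,300),interpolation=2)
cv2.imwrite("pics/c7.png",np.hstack([a,cv2.copyMakeBorder(b,0,200,0,0,0)]))
E
```

```text
t 20.47 grasp [ 520.9 -368.9  247.8] zt [ 0.001 -0.003 -1.   ] yt [ 0.044 -0.999  0.003] q [-7.750e-01  2.080e-01  1.676e+00 -1.000e-03  1.255e+00  7.530e-01] F [ 0.4 -0.6  0. ] open 0.5 gf 0.0
```

View pics/c7.png

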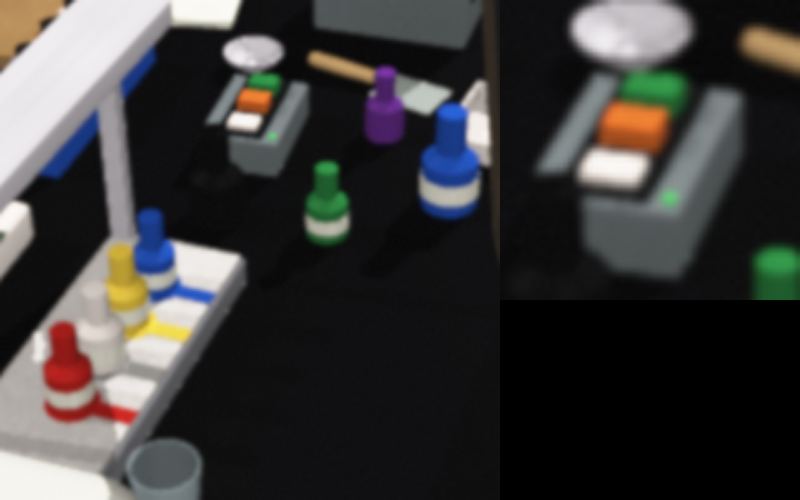

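The picture shows the white key latched down at crop (615,168) and the orange key popped up at (635,125). The row stands, and the green, purple and large blue bottles are in place.

```bash
python3 -c "
from cell import manip
print(manip.sign_off())"
```

```text
the job is handed in; nothing more can be done
None
```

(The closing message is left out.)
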